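Lock the channel offcuts together in their cradle

ROBOT

A 6-joint arm with a two-finger parallel gripper is mounted at the origin on a cart in front of the work surface, level with it; the furniture and walls round the work are solid. World frame = base frame: x ahead of the robot, y to its left, z up, the work surface at z = 0. Lengths are in mm, angles in degrees, forces in N, time in s.
With the tool pointing down it reaches from about 350 to 775 mm from the base axis. Payload 7.3 kg.
Tool frame: the origin (TCP) lies midway between the tips of the shut fingers; the grasp point (between the pads) lies 19 mm behind it; z points along the fingers, y is the direction in which the jaws open and shut (so a half turn about z gives the same grasp; the last joint's range is limited). The gripper opens to 92 mm and grips with 3 to 60 N. Pads are 19 mm wide; open, the fingers measure 130 mm over their backs; the gripper's body (75 mm by 190 mm) begins 47 mm behind the grasp point.
Start: joints at [55.004, 19.595, 87.324, -0, 73.075, -8.365], TCP at [235.317, 469.33, 226.741] pointing down, gripper open.
Joint ranges: [-145.02, 145.02], [-44.19, 115.74], [2.07, 154.8], [-57.11, 237.11], [16.16, 152.29], [-177.93, 177.93]. Speed limits (degrees/s): [147.25, 147.25, 180, 180, 180, 180].

INTERFACE

Orientations are given as [roll, pitch, yaw] about the fixed x, y, z axes, in that order (R = Rz(yaw) Ry(pitch) Rx(roll)).
In Python, from bench import arm gives the robot as it stands.
- The arm moves only by the tool move_arm, never from a script. Its argument "increments" is a list of rows, each a list of 6 numbers: the shift along the tool's x, y, z in m, then the turn, a rotation vector about the tool's x, y, z in degrees. A call has 1 to 12 rows; each row shifts and turns the commanded pose from where the row before left it, along the tool's axes as they then stand; what a row does not reach is not made up. A row lasts 1/8 s, in which the tool goes at most 62.5 mm and 10.7 degrees, less where a joint would pass 70% of its speed; a pose out of reach is approached as far as the arm can. A call with a gripper value outside its range is refused whole. "fingers" is the gripper command: -1 is fully open, 1 is shut, values between are in proportion, set as the call begins (left out, the last holds). The fingers move at their own pace and stop on an object; the grip force is fixed at half the most. Time passes only in rows, so rows that do not move let the fingers close. It gives the time, the measured TCP pose, the force and the opening at its end, in the units of the state.
- arm.get_state(): the state, without advancing time (a new reading comes with each control period).
- arm.get_image(name): name is "scene" or "top" or "wrist"; returns (picture, depth): 400x640x3 uint8, red, green, blue; 400x640 float32, mm along the optical axis (not along the pixel's ray), 0 where there is no reading.
- arm.camera_info(name): a dict with "intrinsics" (3x3 intrinsics, pixels), "k1" (the pictures are not rectified: a ray, as slopes to the right and down, at radius r is drawn at 1 + k1 r^2 times it, then the intrinsics apply), "R" (3x3) and "t" (3): a world point X has camera coordinates R X + t. Camera axes: x right, y down, z forward; pixel columns grow to the right and rows downward; lengths in mm; the calibration is good to about 2 mm. A picture is of the moment at which its call begins: read the wrist's pose just before it. camera_info takes no time and is no camera call; for the wrist camera it gives the pose at the moment of the call.
- arm.hand_in(): hands the job in, once; it reports no verdict.
The state is a dict: "time_s": time; "qpos": joint angles; "joint_vel": joint speeds; "joint_torque": joint torques, N m; "position": TCP position; "orientation": TCP orientation; "force": force on the tool from outside, world axes, zero at the start; "moment": the same for the moment, N m; "finger_gap": finger opening in mm.
Only numpy, scipy, OpenCV 4.12 (cv2) and the standard library are available. Lean on these libraries where they do the work, as an engineer would, in place of code of your own. Each camera call takes 0.05 s, during which the arm holds its last target.

TASK

Put the block of wax that was left on the two open-up aluminium channels flat on the bench, clear of the cradle. The pair has slid apart: ease their two neighbouring flanges together towards the spacer, then turn the third channel, which lies on its side, open side down and lower it (don't drop it) so that it bridges those two flanges: one of its own flanges in each trough, all the way down, level, and near the middle of the pair's length. Leave both lower channels flat in the cradle and do not disturb the tape, the dental model or the bowl.

Things in the scene. Friction and masses are not known exactly. Their poses are not given: they have to be found in the camera images.
- cradle: Plywood board fixed to the bench, 179 (x) x 170 (y) x 5 mm, with 15 mm high strips along its y sides, a 30 mm wide, 12 mm high spacer down the middle along y, and low end blocks. The two lower channels lie in it side by side, along its y. Origin: centre of the board's underside; z up.
- lower_near: Loose aluminium U channel, open side up, in the cradle on the robot's side of the spacer (cradle x = -45 mm when against the spacer; free to slide 8 mm outward). 60 mm wide (x), 48 mm inside, 40 mm high, 150 mm long (y), walls 6 mm, flange edges round. Origin: centre of its underside, 5 mm over the bench; z up. 0.4 kg.
- lower_far: The same channel, open side up, beyond the spacer (cradle x = +45 mm when against it, free to slide 8 mm outward). Starts 53 to 57 mm over the trough-side faces of the two neighbouring flanges, too wide for the top channel (48 mm inside); 42 mm with both against the spacer. Flange tops 45 mm over the bench.
- top_channel: Loose channel of the same profile, 110 mm long, a black grip block on its web. y along it, x across its width, z out of the web through the grip block. Origin: middle of the open side, in the plane of the flange edges; web's outer face at z = 40 mm. Starts on one flange, x up, z level and roughly to the robot, origin 30 mm over the bench. 0.18 to 0.35 kg.
- grip_block (a point): Centre of the top channel's black grip block, 20 (x) x 24 (y) x 40 (z) mm, on the middle of the web: from z = 40 to 80 mm of the channel, this point at z = 60 mm. Axes as the channel's.
- bridge (a point): Point on the cradle's middle line, 11 mm over the bench, where, give or take 7 mm sideways, the top channel's origin is when it is fully down on the pair with its z up (flange edges on the lower webs). Axes as the cradle's. Either way round will do.
- wax_block: Plain tan block of hard wax, 56 (x) x 86 (y) x 19 mm, lying crosswise over the two neighbouring flanges of the lower channels, its underside 45 mm over the bench. Origin: centre of its underside; z up. 0.06 kg. A fixed grey tool rest (135 x 75 x 56 mm) stands at about x 0.52, y 0.10 m; the bench behind it, round x 0.64, y 0.115 m, is free to put the block on.
- tape_roll: Bystander, to be left alone: roll of masking tape lying flat, 66 mm across, 20 mm high; origin at the centre of its underside.
- model_upper: Bystander, to be left alone: pink dental model, 54 x 60 x 28 mm; origin at the centre of its underside.
- rubber_bowl: Bystander, to be left alone: green rubber mixing bowl, 68 mm across, 42 mm high; origin at the centre of its underside.

How it is judged:
By the outcome, as a careful person would: the job done as asked, in the order asked, and still so for the second after the job is handed in, with the robot touching nothing.
It also fails if it takes over 64 s, if anything falls off the work surface, if the arm or the gripper's body presses on something with over 40 N, if the wrist force passes 120 N, or if a joint passes its speed limit or range.

## Working session

There is one attempt and no reset: what is moved stays moved. The work goes in short steps, Python scripts to look and compute and a tool call to move; the robot and the scene stay as the last step left them, time stands still between calls to the robot, and variables do not carry over. Pictures are saved under pics/ and viewed, and the job is handed in when it is done.

Besides the shell and the picture viewer there is one more tool, called by a JSON object that holds its "fn" and its "kwargs", one argument or row to a line. move_arm: Moves the arm, as the interface text tells. Its arguments: {"type":"object","properties":{"increments":{"type":"array"},"fingers":{"type":"number"}},"required":["increments"]}

```bash
mkdir -p pics; ls; cat > h.py <<'E'
import numpy as np, cv2
from bench import arm
from scipy.spatial.transform import Rotation as Ro
def grab(n,fn):
    s=arm.get_state(); ci=arm.camera_info(n); im,d=arm.get_image(n)
    cv2.imwrite('pics/'+fn+'.png',im[:,:,::-1]); np.savez('pics/'+fn+'.npz',im=im,d=d,K=np.array(ci['intrinsics']),k1=ci['k1'],R=np.array(ci['R']),t=np.array(ci['t']))
    return load(fn)
def load(fn):
    z=np.load('pics/'+fn+'.npz'); im,d,K,k1,R,t=[z[k] for k in('im','d','K','k1','R','t')]
    h,w=d.shape; u,v=np.meshgrid(np.arange(w),np.arange(h))
    # undistort
    pts=np.stack([u,v],-1).reshape(-1,1,2).astype(np.float64)
    n=cv2.undistortPoints(pts,K.astype(float),np.array([float(k1),0,0,0])).reshape(h,w,2)
    C=np.dstack([n*d[...,None],d]); P=(C-t)@R   # R^T (C-t)
    P[d==0]=np.nan
    return im,d,P
def proj(fn,X):
    z=np.load('pics/'+fn+'.npz'); c=z['R']@np.array(X,float)+z['t']; x=c[:2]/c[2]; x=x*(1+z['k1']*(x@x)); return (z['K']@[x[0],x[1],1])[:2]
E
python3 - <<'E'
from h import *
s=arm.get_state(); print(s)
for n in('scene','top','wrist'):
    im,d,P=grab(n,n+'0'); ci=arm.camera_info(n); print(n,ci, (d==0).mean())
E
```

```text
pics
{'time_s': 0.0, 'qpos': array([ 5.50048115e+01,  1.96382559e+01,  8.73765254e+01, -1.03174846e-03,
        7.30745992e+01, -8.36324781e+00]), 'joint_vel': array([ 0.00268296, -0.06872179,  0.07070826,  0.0348785 , -0.02658341,
        0.0592216 ]), 'joint_torque': array([ 5.19880396e-04, -4.31249607e+01, -2.44216543e+01,  7.18782982e-02,
        5.59766893e-02, -1.18896996e-04]), 'position': array([235.07129135, 468.98236362, 226.03277693]), 'orientation': array([-1.79911427e+02, -1.20241498e-02,  1.53368351e+02]), 'force': array([0.31498624, 0.66547026, 0.21900348]), 'moment': array([-0.02854215,  0.01144714, -0.00881226]), 'finger_gap': 91.53704549436628}
scene {'intrinsics': array([[384.73049145,   0.        , 319.30802962],
       [  0.        , 384.73049145, 205.02610508],
       [  0.        ,   0.        ,   1.        ]]), 'k1': -0.05289129033343772, 'R': array([[ 0.69272472, -0.7210527 , -0.01467905],
       [-0.45646384, -0.422591  , -0.78297996],
       [ 0.55836657,  0.54909002, -0.62187371]]), 't': array([-369.41131364,  346.89756802,  598.01902704])} 0.00394921875
t
[... 188 characters left out ...]
47501167306, 'R': array([[-0.02622988, -0.99953238, -0.01571671],
       [-0.97969125,  0.02882931, -0.19842866],
       [ 0.19878897,  0.01019276, -0.97998931]]), 't': array([  82.18949534,  579.40428905, 1080.73172121])} 0.0039140625
wrist {'intrinsics': array([[351.68849345,   0.        , 318.52917024],
       [  0.        , 351.68849345, 203.19118224],
       [  0.        ,   0.        ,   1.        ]]), 'k1': -0.010337287212323939, 'R': array([[ 4.47034223e-01,  8.94516735e-01, -4.62072188e-04],
       [ 8.59879077e-01, -4.29581604e-01,  2.75803588e-01],
       [ 2.46512427e-01, -1.23690969e-01, -9.61213903e-01]]), 't': array([-525.51493974,  -35.29372482,  389.88121331])} 0.00391796875
```

View pics/scene0.png

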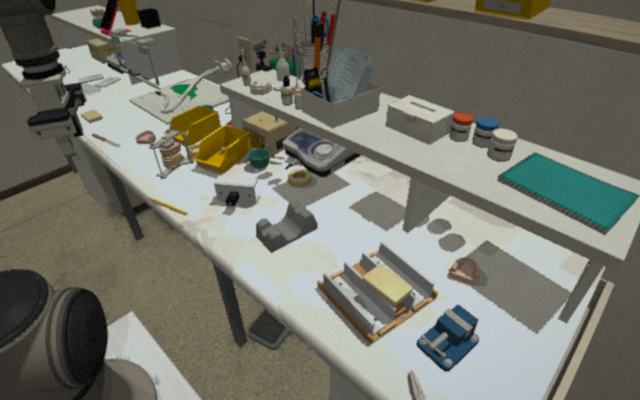

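View pics/top0.png

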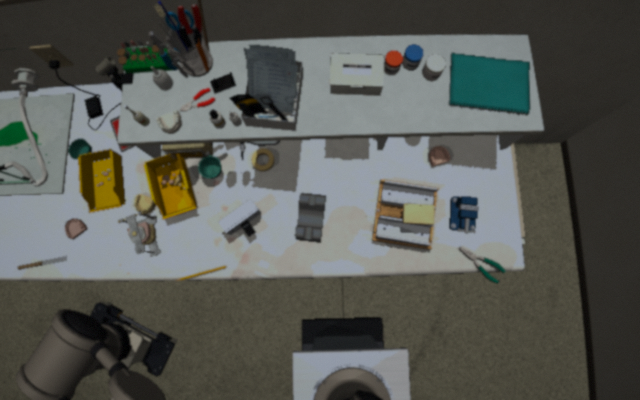

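View pics/wrist0.png

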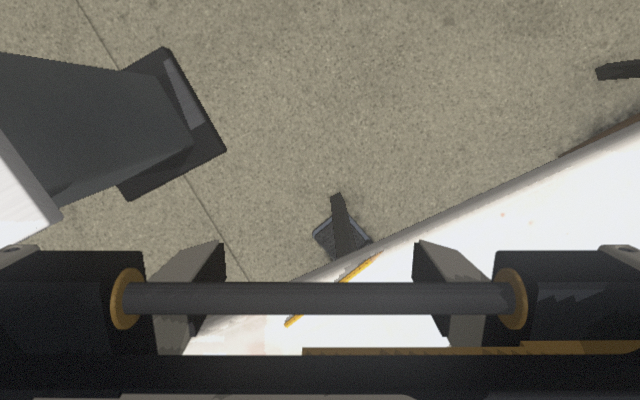

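```bash
python3 - <<'E'
from h import *
im,d,P=load('top0')
for n,(u,v) in dict(cradle=(405,213),wax=(420,214),web=(240,217),block=(250,232),rest=(311,217),tape=(262,160),model=(438,155),bowl=(208,168),shelf=(340,125),shelfedge=(345,136),benchedge=(345,262),vise=(462,213)).items(): print(n,P[v,u].round(1))
c=im[135:285,180:500]; cv2.imwrite('pics/topc.png',cv2.resize(c,None,fx=2.5,fy=2.5,interpolation=cv2.INTER_CUBIC)[:,:,::-1])
ims,d,P=load('scene0')
c=ims[150:350,190:490]; cv2.imwrite('pics/scc.png',cv2.resize(c,None,fx=2.6,fy=2.6,interpolation=cv2.INTER_CUBIC)[:,:,::-1])
E
```

```text
cradle [ 519.7 -163.3   63.6]
wax [ 515.2 -203.8   66.7]
web [522.  290.7  60.7]
block [482.1 266.6  39.6]
rest [523.4  96.3  14. ]
tape [701.8 239.9  -2.2]
model [ 696.5 -282.6   15.6]
bowl [680.3 401.    5.4]
shelf [727.5  11.7 200.5]
shelfedge [ 7.014e+02 -3.000e-01  1.907e+02]
benchedge [394.1   3.2  -3.3]
vise [ 513.8 -319.5   69.9]
```

View pics/topc.png

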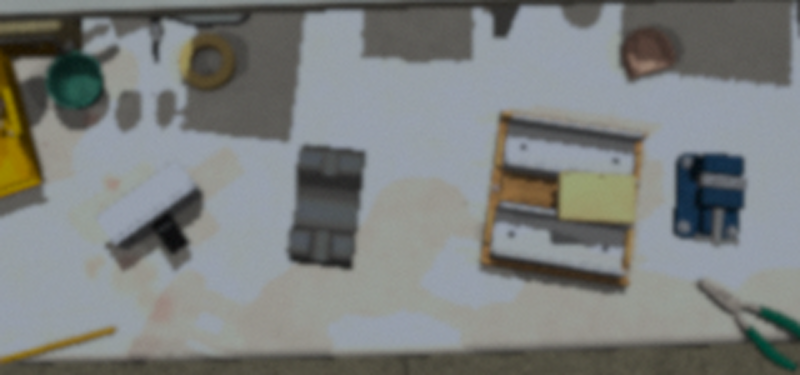

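View pics/scc.png

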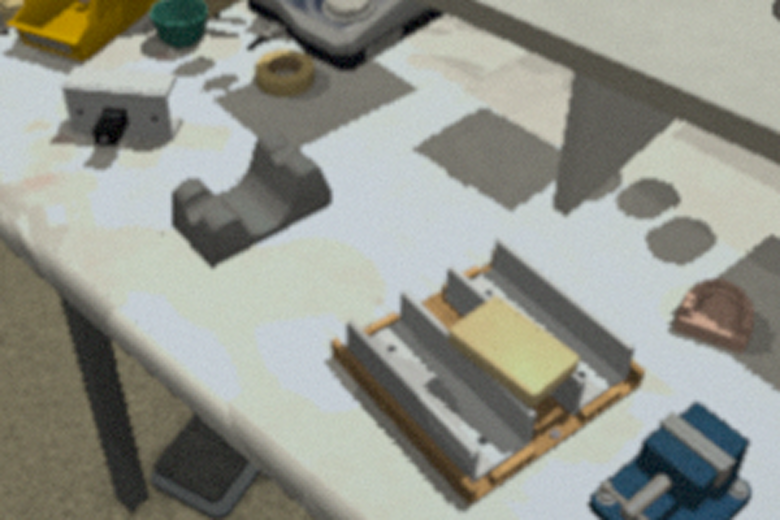

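```bash
python3 - <<'E'
from h import *
s=arm.get_state(); R=Ro.from_euler('xyz',s['orientation'],degrees=True).as_matrix()
z=np.load('pics/wrist0.npz'); c=-z['R'].T@z['t']; print('cam in tool',R.T@(c-s['position']), 'axes(x,y,z rows) in tool\n',(z['R']@R).round(3))
# cloud of region
for f in('top0','scene0'):
    im,d,P=load(f)
    for nm,(x0,x1,y0,y1,z0,z1) in dict(wax=(430,620,-280,-80,58,72),fl=(400,640,-290,-60,40,49),chan=(420,600,220,370,48,70)).items():
        m=(P[...,0]>x0)&(P[...,0]<x1)&(P[...,1]>y0)&(P[...,1]<y1)&(P[...,2]>z0)&(P[...,2]<z1)
        q=P[m]; print(f,nm,len(q))
        if len(q)>5:
            r=cv2.minAreaRect(q[:,:2].astype(np.float32)); print(r,np.median(q[:,2]))
E
```

```text
cam in tool [  74.28536393    0.68159029 -157.9140692 ] axes(x,y,z rows) in tool
 [[ 0.001  1.    -0.   ]
 [-0.961  0.001 -0.276]
 [-0.276  0.001  0.961]]
top0 wax 612
((518.1669311523438, -199.4564666748047), (83.09444427490234, 56.5010871887207), 85.06616973876953) 64.6742484839852
top0 fl 343
((525.9486694335938, -173.39468383789062), (148.7449951171875, 164.41619873046875), 78.8045425415039) 44.93107161985837
top0 chan 586
((527.142333984375, 296.6087341308594), (41.64631271362305, 110.52716064453125), 35.05406951904297) 60.59914463957344
scene0 wax 1022
((514.5189819335938, -200.12652587890625), (84.24140930175781, 56.40968704223633), 83.86136627197266) 63.64019894798028
scene0 fl 712
((523.4869995117188, -171.9977264404297), (151.30068969726562, 164.94557189941406), 78.88866424560547) 44.09545305076074
scene0 chan 484
((522.7818603515625, 298.37060546875), (45.17985916137695, 112.63322448730469), 34.50519943237305) 58.41043315216356
```

```bash
cat >> h.py <<'E'
def pose():
    s=arm.get_state(); return s['position'],Ro.from_euler('xyz',s['orientation'],degrees=True)
def plan(tp,teul,n,start=None,dec=4):
    """straight line rows from start(measured) to tp; teul= rpy deg or None or Rotation; simulates rounding"""
    p,R=start if start else pose(); p=np.array(p,float)
    T=R if teul is None else (teul if isinstance(teul,Ro) else Ro.from_euler('xyz',teul,degrees=True))
    p0=p.copy();R0=R; rv=(R0.inv()*T).as_rotvec()
    rows=[]
    for i in range(1,n+1):
        f=i/n; pg=p0+f*(np.array(tp)-p0); Rg=R0*Ro.from_rotvec(rv*f)
        sh=np.round(R.inv().apply(pg-p)/1000,dec); tu=np.round((R.inv()*Rg).as_rotvec(degrees=True),1)
        rows.append([float(a) for a in list(sh)+list(tu)])
        p=p+R.apply(sh*1000); R=R*Ro.from_rotvec(tu,degrees=True)
    print('['+','.join('['+','.join('%g'%a for a in r)+']' for r in rows)+']'); print('end',p.round(1),R.as_euler('xyz',degrees=True).round(1))
    return p,R
E
python3 -c "
from h import *
plan([516,-205,200],[180,0,79],12)"
```

```text
[[-0.0461,-0.0397,0.0022,-0,0,6.2],[-0.0501,-0.0345,0.0022,-0,0,6.2],[-0.0536,-0.0289,0.0023,-0,0,6.2],[-0.0563,-0.023,0.0022,-0,0,6.2],[-0.0586,-0.0167,0.0022,-0,0,6.2],[-0.0599,-0.0103,0.0022,-0,0,6.2],[-0.0608,-0.0037,0.0023,-0,0,6.2],[-0.0607,0.0028,0.0022,-0,0,6.2],[-0.0602,0.0094,0.0022,-0,0,6.2],[-0.0587,0.0158,0.0022,-0,0,6.2],[-0.0568,0.022,0.0023,-0,0.1,6.2],[-0.054,0.0281,0.0021,-0,-0,6.2]]
end [ 516. -205.  200.] [-180.   -0.   79.]
```

{"fn": "move_arm", "kwargs": {
  "increments": [
    [-0.046,-0.04,0.002,0,0,6.2],
    [-0.05,-0.034,0.002,0,0,6.2],
    [-0.054,-0.029,0.002,0,0,6.2],
    [-0.056,-0.023,0.002,0,0,6.2],
    [-0.059,-0.017,0.002,0,0,6.2],
    [-0.06,-0.01,0.002,0,0,6.2],
    [-0.061,-0.004,0.002,0,0,6.2],
    [-0.061,0.003,0.002,0,0,6.2],
    [-0.06,0.009,0.002,0,0,6.2],
    [-0.059,0.016,0.002,0,0,6.2],
    [-0.057,0.022,0.002,0,0,6.2],
    [-0.054,0.028,0.002,0,0,6.2]
  ]
}}

```text
time_s: 1.65
position: [516.7, -207.9, 202.4]
orientation: [-180.0, -0.0, 78.7]
force: [1.4, 0.1, 0.9]
finger_gap: 92.0
```

```bash
python3 - <<'E'
from h import *
import time
print(pose()[0], arm.get_state()['orientation'],arm.get_state()['qpos'])
im,d,P=grab('wrist','w1')
s=arm.get_state();print(s['position'],s['time_s'],s['joint_vel'])
E
```

```text
[ 516.73673701 -207.91192198  202.3989032 ] [-1.79987001e+02 -2.35762812e-02  7.87395923e+01] [-2.98119638e+01  2.40875225e+01  8.44117966e+01  1.92058363e-02
  7.15205062e+01 -1.85576496e+01]
[ 518.83588725 -214.68309941  201.58333277] 1.7 [ 3.09628702 -3.66610029  7.79107798  0.25300728 -0.72374076 -2.87905842]
```

View pics/w1.png

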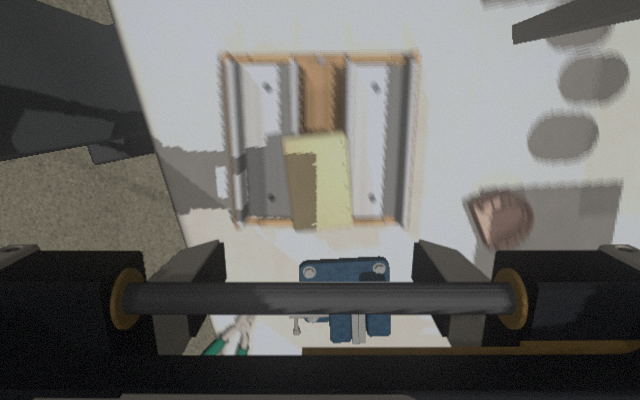

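```bash
python3 - <<'E'
from h import *
im,d,P=grab('wrist','w2')
s=arm.get_state();print(s['position'],s['orientation'],s['time_s'],s['joint_vel'].round(2))
im,d,P=grab('wrist','w2')
s=arm.get_state();print(s['position'],s['orientation'],s['time_s'],s['joint_vel'].round(2))
def rect(nm,x0,x1,y0,y1,z0,z1):
    m=(P[...,0]>x0)&(P[...,0]<x1)&(P[...,1]>y0)&(P[...,1]<y1)&(P[...,2]>z0)&(P[...,2]<z1); m[245:]=0
    q=P[m]; 
    print(nm,len(q),cv2.minAreaRect(q[:,:2].astype(np.float32)),np.median(q[:,2]))
    return q
w=rect('wax',430,620,-280,-80,58,72); f=rect('fl',400,640,-290,-60,40,50)
rect('board',400,640,-290,-60,2,30)
np.save('f.npy',f)
h=np.histogram(P[:245][...,2],bins=np.arange(-10,80,2)); print(list(zip(h[1],h[0])))
E
```

```text
[ 517.45302514 -211.11625856  201.36898415] [1.79982421e+02 7.41362462e-02 7.85823689e+01] 1.75 [ 3.73 -3.25  5.57  1.91  1.21 -1.3 ]
[ 516.43832278 -208.28865116  201.41746824] [-1.79919113e+02 -2.24129003e-02  7.87701366e+01] 1.8 [ 2.83 -2.53  3.35  0.89  0.63 -0.36]
wax 6105 ((517.3589477539062, -198.48716735839844), (85.81571960449219, 55.22941207885742), 84.6323013305664) 63.566244458534314
fl 3823 ((525.5512084960938, -171.375244140625), (150.72254943847656, 163.76730346679688), 79.2772216796875) 44.40412751484276
board 22218 ((520.252197265625, -170.84683227539062), (217.9220428466797, 240.77017211914062), 89.65953826904297) 11.306658085100349
[(np.int64(-10), np.int64(24)), (np.int64(-8), np.int64(118)), (np.int64(-6), np.int64(243)), (np.int64(-4), np.int64(828)), (np.int64(-2), np.int64(38093)), (np.int64(0), np.int64(42147)), (np.int64(2), np.int64(783)), (np.int64(4), np.int64(1814)), (np.int64(6), np.int64(455)), (np.int64(8), np.int64(1245)), (np.int64(10), np.int64(11610)), (np.int64(12), np.int64(2892)), (np.int64(14), np.int64(1546)), (np.int64(16), np.int64(2258)), 
[... 223 characters left out ...]
nt64(32), np.int64(205)), (np.int64(34), np.int64(242)), (np.int64(36), np.int64(234)), (np.int64(38), np.int64(225)), (np.int64(40), np.int64(328)), (np.int64(42), np.int64(1153)), (np.int64(44), np.int64(2337)), (np.int64(46), np.int64(195)), (np.int64(48), np.int64(48)), (np.int64(50), np.int64(63)), (np.int64(52), np.int64(58)), (np.int64(54), np.int64(70)), (np.int64(56), np.int64(67)), (np.int64(58), np.int64(123)), (np.int64(60), np.int64(376)), (np.int64(62), np.int64(4081)), (np.int64(64), np.int64(1757)), (np.int64(66), np.int64(54)), (np.int64(68), np.int64(62)), (np.int64(70), np.int64(59)), (np.int64(72), np.int64(56)), (np.int64(74), np.int64(64)), (np.int64(76), np.int64(56))]
```

```bash
cat > ana.py <<'E'
from h import *
import sys
def ana(fn,c0=(525,-171),maxrow=245,prnt=True):
    im,d,P=load(fn); Q=P[:maxrow].reshape(-1,3); Q=Q[~np.isnan(Q[:,0])]
    q=Q[(Q[:,2]>41)&(Q[:,2]<48)&(abs(Q[:,0]-525)<110)&(abs(Q[:,1]+171)<100)]
    best=None
    for a in np.arange(-16,-4,0.1):
        t=np.radians(a); x=(q[:,:2]-c0)@[np.cos(t),np.sin(t)]; h=np.histogram(x,bins=np.arange(-100,100,1))[0]; sc=(h.astype(float)**2).sum()
        if best is None or sc>best[0]: best=(sc,a)
    a=best[1]; t=np.radians(a); ex=np.array([np.cos(t),np.sin(t)]); ey=np.array([-ex[1],ex[0]])
    x=(q[:,:2]-c0)@ex; y=(q[:,:2]-c0)@ey
    print('yaw',a); h=np.histogram(x,bins=np.arange(-100,100,2))
    print([(int(b),int(n)) for n,b in zip(h[0],h[1]) if n>8])
    print('y extent',np.percentile(y,[0.5,1,99,99.5]))
    # strips/spacer/board profile: median z vs x in free y zone
    xx=(Q[:,:2]-c0)@ex; yy=(Q[:,:2]-c0)@ey
    return Q,xx,yy,ex,ey
if __name__=='__main__':
    Q,xx,yy,ex,ey=ana(sys.argv[1])
    m=(abs(yy-25)<40)
    for b in range(-100,102,3):
        s=Q[m&(xx>=b)&(xx<b+3)][:,2]
        if len(s): print(b,len(s),np.percentile(s,[10,50,90]).round(0),end='; ')
    print()
    m=(abs(xx)<10)
    for b in range(-100,102,3):
        s=Q[m&(yy>=b)&(yy<b+3)][:,2]
        if len(s): print(b,np.percentile(s,[10,50,90]).round(0),end='; ')
E
python3 ana.py w2
```

```text
yaw -10.50000000000002
[(-82, 120), (-80, 347), (-78, 430), (-76, 306), (-28, 59), (-26, 178), (-24, 175), (-22, 130), (20, 53), (22, 169), (24, 269), (26, 256), (74, 63), (76, 497), (78, 392), (80, 262)]
y extent [-73.81860142 -72.38969408  73.92435595  74.49470017]
-100 252 [-1. -0.  1.]; -97 185 [-1.  0.  1.]; -91 127 [19. 20. 21.]; -88 112 [19. 20. 21.]; -85 12 [269. 269. 270.]; -82 165 [43. 44. 46.]; -79 352 [44. 45. 46.]; -76 1027 [11. 27. 43.]; -73 269 [10. 11. 12.]; -70 261 [10. 11. 12.]; -67 276 [10. 11. 12.]; -64 262 [10. 11. 12.]; -61 266 [10. 11. 12.]; -58 272 [10. 11. 12.]; -55 266 [10. 11. 12.]; -52 262 [10. 11. 12.]; -49 270 [10. 11. 12.]; -46 269 [10. 11. 12.]; -43 268 [10. 11. 12.]; -40 237 [10. 11. 12.]; -37 197 [10. 11. 12.]; -34 237 [10. 11. 61.]; -31 199 [10. 62. 64.]; -28 246 [43. 46. 64.]; -25 347 [44. 46. 64.]; -22 497 [ 5. 37. 64.]; -19 310 [ 4.  6. 64.]; -16 284 [ 6. 18. 64.]; -13 317 [16. 18. 64.]; -10 311 [16. 18. 64.]; -7 322 [16. 18. 64.]; -4 321 [16. 18. 64.]; -1 303 [16. 18. 64.]; 2 340 [16. 18. 64.]; 5 304 [17. 18. 64.]; 8 313 [16. 18. 64.]; 11 322 [1
[... 1119 characters left out ...]
 64. 65.]; -13 [63. 64. 65.]; -10 [63. 64. 65.]; -7 [63. 64. 65.]; -4 [63. 64. 65.]; -1 [63. 64. 65.]; 2 [63. 64. 64.]; 5 [63. 64. 65.]; 8 [63. 64. 65.]; 11 [17. 62. 64.]; 14 [16. 18. 61.]; 17 [16. 17. 18.]; 20 [16. 17. 18.]; 23 [16. 17. 18.]; 26 [16. 17. 18.]; 29 [16. 17. 18.]; 32 [16. 17. 18.]; 35 [16. 17. 18.]; 38 [16. 17. 18.]; 41 [16. 17. 18.]; 44 [16. 17. 18.]; 47 [16. 17. 18.]; 50 [16. 17. 18.]; 53 [16. 17. 18.]; 56 [16. 17. 18.]; 59 [16. 17. 18.]; 62 [16. 17. 18.]; 65 [16. 17. 18.]; 68 [16. 17. 18.]; 71 [16. 17. 18.]; 74 [4. 5. 7.]; 77 [4. 5. 7.]; 80 [4. 6. 7.]; 83 [3. 4. 6.]; 86 [-1. -0.  1.]; 89 [-1.  0.  1.]; 92 [-1.  0.  1.]; 95 [-1. -0.  1.]; 98 [-1.  0.  1.]; 101 [-1. -0.  1.];
```

```bash
python3 -c "
from h import *
plan([517.4,-198.5,60],[180,0,84.6],4)
print(pose()[0],arm.get_state()['orientation'])"
```

```text
[[0.0024,-0.0002,0.0354,-0,-0,-1.5],[0.0025,-0.0001,0.0353,-0,-0,-1.4],[0.0024,-0.0001,0.0354,-0.1,-0,-1.5],[0.0025,-0.0001,0.0353,0,-0,-1.4]]
end [ 517.4 -198.4   60. ] [180.   -0.   84.6]
[ 516.43832278 -208.28865116  201.41746824] [-1.79919113e+02 -2.24129003e-02  7.87701366e+01]
```

{"fn": "move_arm", "kwargs": {
  "increments": [
    [0.0025,0,0.035,0,0,-1.5],
    [0.0025,0,0.035,0,0,-1.5],
    [0.0025,0,0.035,0,0,-1.5],
    [0.0025,0,0.035,0,0,-1.3],
    [0,0,0,0,0,0],
    [0,0,0,0,0,0]
  ]
}}

```text
time_s: 2.55
position: [518.5, -195.8, 64.0]
orientation: [179.9, 0.0, 84.8]
force: [0.6, -0.7, -0.2]
finger_gap: 91.8
```

```bash
python3 -c "
from h import *
im,d,P=grab('wrist','w3')
plan([517.4,-198.5,35],[180,0,84.6],3)
print(pose()[0],arm.get_state()['orientation'])"
```

```text
[[-0.0008,-0.0004,0.0098,0,0,0.1],[-0.0008,-0.0004,0.0098,0.1,0,0],[-0.0008,-0.0005,0.0099,0,0.1,0.1]]
end [ 517.4 -198.5   35. ] [180.   -0.   84.6]
[ 518.81501012 -196.14812409   64.45365704] [1.79853784e+02 5.61183315e-02 8.47903406e+01]
```

View pics/w3.png

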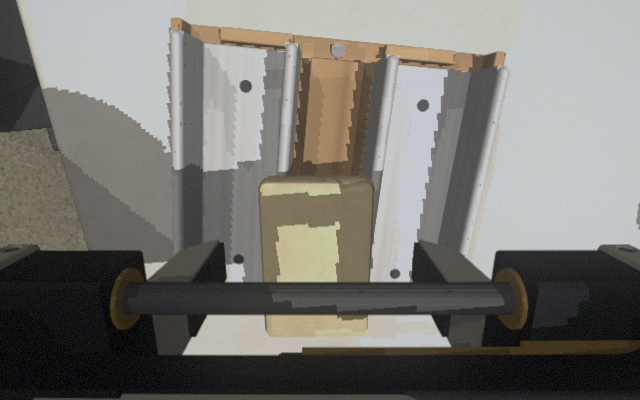

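{"fn": "move_arm", "kwargs": {
  "increments": [
    [-0.001,0,0.015,0,0,0.1],
    [-0.001,-0.001,0.014,0,0,0.1],
    [0,0,0,0,0,0]
  ]
}}

```text
time_s: 2.98
position: [515.6, -197.6, 32.2]
orientation: [-179.8, -0.1, 84.5]
force: [0.4, 0.4, 0.4]
finger_gap: 92.2
```

{"fn": "move_arm", "kwargs": {
  "increments": [
    [0,0,0,0,0,0],
    [0,0,0,0,0,0],
    [0,0,0,0,0,0],
    [0,0,0,0,0,0]
  ],
  "fingers": 1
}}

```text
time_s: 3.48
position: [517.3, -198.1, 34.0]
orientation: [179.9, 0.0, 84.6]
force: [1.3, 0.4, -0.1]
finger_gap: 56.4
```

```bash
python3 - <<'E'
from h import *
for f in('scene0','top0'):
    im,d,P=load(f)
    print(f)
    for x in range(700,560,-10):
        r=[]
        for y in range(210,0,-15):
            m=(abs(P[...,0]-x)<5)&(abs(P[...,1]-y)<7.5)
            r.append('%4.0f'%np.percentile(P[m][:,2],95) if m.sum()>1 else '  --')
        print(x,' '.join(r))
im,d,P=load('scene0')
m=(P[...,2]>100)&(P[...,0]>600)&(P[...,0]<720)&(abs(P[...,1]-100)<300); q=P[m]; print(len(q)); 
for y in range(-200,400,50):
    s=q[abs(q[:,1]-y)<25]
    if len(s): print(y,s[:,0].min(),s[:,2].min(),s[:,2].max())
E
```

```text
scene0
700  199  200  200  199  199  198  200  199  199  199  199  200  199  199
690   20    4   -0   -0    1   -0    0   -1    0    0    0    0    1    1
680   19    1    1    1   -0    0   -0    1   -0   -0   -0    1   -0   -0
670   19    1    1   -0    0   -0    0    1   -1    0    1    0    1    0
660    1    1    0    1   -0    0   -0    1   -0    1    1    1   -1    0
650   -1   -0   -0   -0   -1   -0    0   -0   -0    1    0    0   -0    0
640    0    0   -1    0   -0    0    0   -0   -0    1   -0    1   -0   -0
630    0    0   -0   -0   -0    0   -0   -1    1    0    1   -0    1    0
620    1    0    0 -773   -0    0   -0   -0    1    0   -0   -0   -0    1
610   -1    1    0 -774 -776 -777 -776 -775   -0   -1   -0   -1    1    1
600    0    0    1 -773 -777 -775 -776 -777 -777   -0    0    0    0    0
590   -1    0    0 -778 -775 -779 -776 -777 -777 -776   -0    1    1    0
580    0   -0    0   -0 -775 -778   55   54 -363 -776   24   17   -0    0
570   -0   -0    1    0 -390 -777   57   56   53   56   55    1    0    1
top0
700  201  202  201  201  200  202  201  202  201  20
[... 997 characters left out ...]
.4380281575685 172.60947439391575 201.292107049241
-150 694.9480802295088 171.57323060815497 201.0496094937588
-100 694.8238873463102 100.95480296415373 201.3365091093483
-50 695.8880133822587 171.34897184178666 201.01490510189177
0 696.0246922580541 171.61745259175538 201.0781253584542
50 695.6150862534785 172.33229229880052 201.6623457806968
100 696.1691917140591 172.30710532946608 262.6350831155922
150 696.564840700946 171.4451432018619 264.37998066635413
200 696.1209628456174 171.18064433312645 260.94114035383615
250 695.3446782892512 172.83433286466595 201.75314996977792
300 695.6274235265561 172.4275343675848 201.2570912603869
350 695.1753450245528 171.39633996038043 201.43884298125252
```

{"fn": "move_arm", "kwargs": {
  "increments": [
    [0,0,0,0,0,0],
    [0,0,0,0,0,0],
    [0,0,-0.0125,0,0,0],
    [0,0,0,0,0,0]
  ],
  "fingers": -0.5
}}

```text
time_s: 3.98
position: [517.5, -198.4, 47.6]
orientation: [179.9, 0.1, 84.6]
force: [0.8, -0.6, -0.0]
finger_gap: 68.9
```

{"fn": "move_arm", "kwargs": {
  "increments": [
    [0,0,0,0,0,0],
    [0,0,0,0,0,0],
    [0,0,0,0,0,0],
    [0,0,0,0,0,0]
  ],
  "fingers": 1
}}

```text
time_s: 4.47
position: [516.6, -197.9, 46.1]
orientation: [-180.0, -0.0, 84.6]
force: [-0.7, 0.4, 2.0]
finger_gap: 55.1
```

```bash
python3 -c "
from h import *
p=(np.array([517,-198.1,47]),Ro.from_euler('xyz',[180,0,84.6],degrees=True))
a=plan([517,-198,95],[180,0,84.6],2,p)
a=plan([575,-10,95],[180,0,84.6],5,a)
a=plan([575,-10,10],[180,0,84.6],3,a)
"
```

```text
[[0,-0,-0.024,0,0,0],[0.0001,-0,-0.024,0,0,0]]
end [ 517. -198.   95.] [180.    0.   84.6]
[[0.0385,0.008,0,0,0,0],[0.0385,0.008,0,0,0,0],[0.0386,0.008,0,0,0,0],[0.0385,0.008,0,0,0,0],[0.0385,0.008,0,0,0,0]]
end [575. -10.  95.] [180.    0.   84.6]
[[0,0,0.0283,0,0,0],[0,0,0.0284,0,0,0],[0,0,0.0283,0,0,0]]
end [575. -10.  10.] [180.    0.   84.6]
```

{"fn": "move_arm", "kwargs": {
  "increments": [
    [0,0,-0.02,0,0,0],
    [0,0,-0.03,0,0,0],
    [0.03,0.006,0,0,0,0],
    [0.04,0.008,0,0,0,0],
    [0.045,0.01,0,0,0,0],
    [0.04,0.008,0,0,0,0],
    [0.037,0.008,0,0,0,0],
    [0,0,0.02,0,0,0],
    [0,0,0.03,0,0,0],
    [0,0,0.025,0,0,0],
    [0,0,0,0,0,0],
    [0,0,0,0,0,0]
  ]
}}

```text
time_s: 5.98
position: [575.3, -10.7, 22.0]
orientation: [179.9, -0.0, 84.6]
force: [-1.3, -0.0, 0.0]
finger_gap: 55.8
```

```bash
python3 - <<'E'
from h import *
im,d,P=grab('wrist','w4'); s=arm.get_state(); print(s['position'],s['finger_gap'],s['force'])
m=(abs(P[...,0]-575)<60)&(abs(P[...,1]+10)<60)&(P[...,2]>10)&(P[...,2]<50); m[280:]=0; q=P[m]; print(len(q),np.median(q[:,2]),np.percentile(q[:,2],[2,98]) if len(q) else 0)
E
```

```text
[575.52988895 -10.72742733  22.32419183] 55.579213821464236 [ 0.4956762  -0.26528099 -0.43539443]
14539 39.26253639569669 [28.52154557 47.23413451]
```

View pics/w4.png

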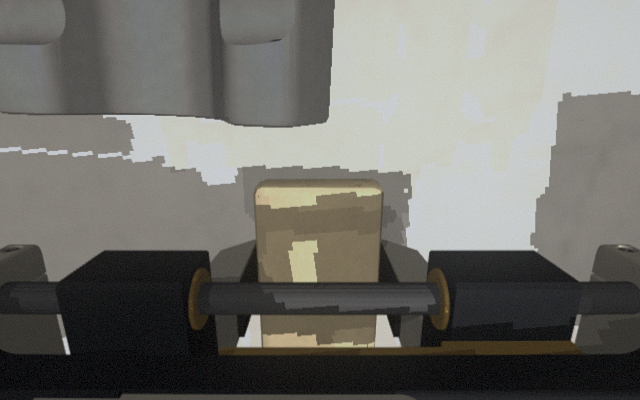

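{"fn": "move_arm", "kwargs": {
  "increments": [
    [0,0,0.01,0,0,0],
    [0,0,0.006,0,0,0],
    [0,0,0.003,0,0,0],
    [0,0,0.0,0,0,0]
  ]
}}

```text
time_s: 6.52
position: [574.5, -10.6, 1.9]
orientation: [-180.0, -0.0, 84.6]
force: [0.3, 0.0, -0.3]
finger_gap: 55.2
```

{"fn": "move_arm", "kwargs": {
  "increments": [
    [0,0,0.0005,0,0,0],
    [0,0,0,0,0,0]
  ]
}}

```text
time_s: 6.78
position: [574.9, -10.6, 1.9]
orientation: [180.0, -0.0, 84.6]
force: [0.2, 1.0, 0.1]
finger_gap: 55.7
```

{"fn": "move_arm", "kwargs": {
  "increments": [
    [0,0,0,0,0,0],
    [0,0,0,0,0,0],
    [0,0,0,0,0,0],
    [0,0,-0.02,0,0,0],
    [0,0,-0.04,0,0,0],
    [0,0,-0.04,0,0,0]
  ],
  "fingers": -0.6
}}

```text
time_s: 7.52
position: [574.5, -10.6, 102.6]
orientation: [-180.0, -0.0, 84.6]
force: [-0.3, -0.2, 0.5]
finger_gap: 73.7
```

```bash
python3 - <<'E'
from h import *
im,d,P=grab('wrist','w5'); s=arm.get_state(); print(s['position'],s['orientation'],s['finger_gap'],s['force'])
m=(abs(P[...,0]-575)<60)&(abs(P[...,1]+10)<65)&(P[...,2]>10)&(P[...,2]<50); m[280:]=0; q=P[m]; print(len(q),np.median(q[:,2]),np.percentile(q[:,2],[2,98]),cv2.minAreaRect(q[:,:2].astype(np.float32)))
# target over cradle mid: 
a=plan([525,-171,110],[180,0,79.5],5)
E
```

```text
[577.46987232 -10.89045505 108.37010694] [1.79510420e+02 2.05008910e-02 8.45787063e+01] 73.33024096509095 [3.09888012 0.46828092 3.48672274]
8447 18.525234610674968 [15.4165253  19.98892258] ((575.2072143554688, -10.732845306396484), (85.04693603515625, 55.20698165893555), 84.68110656738281)
[[-0.0329,-0.0074,-0.0004,0.1,-0,1],[-0.033,-0.0069,-0.0003,0.1,-0,1],[-0.0331,-0.0062,-0.0004,0.1,-0,1],[-0.0332,-0.0057,-0.0003,0.1,-0,1.1],[-0.0333,-0.0051,-0.0004,0.1,-0,1]]
end [ 525. -171.  110.] [-180.    -0.    79.5]
```

{"fn": "move_arm", "kwargs": {
  "increments": [
    [-0.033,-0.007,0,0,0,1],
    [-0.033,-0.007,0,0,0,1],
    [-0.033,-0.006,0,0,0,1],
    [-0.033,-0.006,0,0,0,1],
    [-0.033,-0.006,0,0,0,1],
    [0,0,0,0,0,0],
    [0,0,0,0,0,0]
  ]
}}

```text
time_s: 8.45
position: [521.7, -169.7, 101.7]
orientation: [180.0, -0.0, 79.6]
force: [0.8, 0.9, -0.1]
finger_gap: 73.3
```

```bash
python3 - <<'E'
from h import *
im,d,P=grab('wrist','w6'); s=arm.get_state(); print(s['position'],s['orientation'],s['finger_gap'],s['force'])
from ana import ana
Q,xx,yy,ex,ey=ana('w6')
m=(abs(yy-35)<35)
for b in range(-100,102,2):
    s=Q[m&(xx>=b)&(xx<b+2)][:,2]
    if len(s): print(b,len(s),np.percentile(s,[10,50,90]).round(0),end='; ')
E
```

```text
[ 521.82922389 -169.34512695  101.64548567] [-1.79998274e+02 -2.23942842e-02  7.96043355e+01] 73.34023199806497 [0.09452956 0.60301514 0.36585948]
yaw -11.000000000000018
[(-82, 132), (-80, 405), (-78, 543), (-76, 381), (-28, 207), (-26, 432), (-24, 474), (-22, 248), (18, 235), (20, 474), (22, 429), (24, 215), (72, 369), (74, 532), (76, 406), (78, 143)]
y extent [-13.90778137 -13.15445415  74.01587196  74.12926177]
-100 251 [-1.  0.  1.]; -98 154 [-1.  0.  1.]; -92 7 [18. 19. 19.]; -90 40 [ 19.  20. 169.]; -88 6 [169. 170. 170.]; -86 8 [169. 170. 171.]; -84 9 [168. 170. 170.]; -82 104 [43. 44. 45.]; -80 325 [44. 45. 46.]; -78 434 [43. 45. 46.]; -76 1888 [12. 29. 43.]; -74 266 [10. 11. 12.]; -72 275 [10. 11. 12.]; -70 279 [10. 11. 12.]; -68 268 [10. 11. 12.]; -66 272 [10. 11. 12.]; -64 284 [10. 11. 12.]; -62 272 [10. 11. 12.]; -60 272 [10. 11. 12.]; -58 273 [10. 11. 12.]; -56 271 [10. 11. 12.]; -54 275 [10. 11. 12.]; -52 281 [10. 11. 12.]; -50 277 [10. 11. 12.]; -48 275 [10. 11. 12.]; -46 293 [10. 11. 12.]; -44 303 [10. 11. 13.]; -42 287 [10. 11. 12.]; -40 272 [10. 11. 12.]; -38 279 [
[... 700 characters left out ...]
 [10. 11. 12.]; 32 276 [10. 11. 12.]; 34 291 [10. 11. 12.]; 36 300 [10. 11. 12.]; 38 282 [10. 11. 12.]; 40 281 [10. 11. 12.]; 42 282 [10. 11. 12.]; 44 260 [10. 11. 12.]; 46 278 [10. 11. 12.]; 48 274 [10. 11. 12.]; 50 272 [10. 11. 12.]; 52 267 [10. 11. 12.]; 54 271 [10. 11. 12.]; 56 272 [10. 11. 12.]; 58 278 [10. 11. 12.]; 60 262 [10. 11. 12.]; 62 279 [10. 11. 12.]; 64 274 [10. 11. 12.]; 66 273 [10. 11. 12.]; 68 267 [10. 11. 12.]; 70 281 [10. 11. 12.]; 72 1997 [12. 28. 42.]; 74 433 [43. 45. 46.]; 76 341 [44. 45. 46.]; 78 119 [43. 44. 45.]; 80 8 [169. 170. 170.]; 82 1 [169. 169. 169.]; 86 11 [20. 21. 21.]; 88 123 [19. 20. 21.]; 96 162 [-1.  0.  1.]; 98 252 [-1.  0.  1.]; 100 252 [-1.  0.  1.];
```

View pics/w6.png

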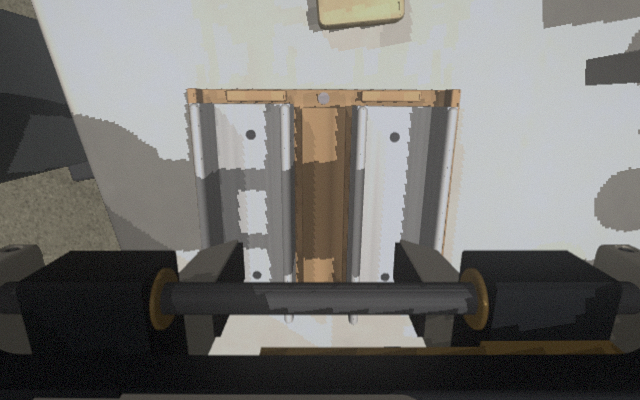

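```bash
python3 - <<'E'
from h import *
a=plan([524.2,-170.8,60],[180,0,79.2],2)
a=plan([524.2,-170.8,18],None,4,a)
E
```

```text
[[-0.0005,0.0013,0.0208,-0,-0,0.2],[-0.0005,0.0013,0.0208,-0,-0,0.2]]
end [ 524.2 -170.8   60. ] [-180.    -0.    79.2]
[[-0,-0,0.0105,0,0,0],[-0,-0,0.0105,0,0,0],[-0,-0,0.0105,0,0,0],[-0,-0,0.0105,0,0,0]]
end [ 524.2 -170.8   18. ] [-180.    -0.    79.2]
```

{"fn": "move_arm", "kwargs": {
  "increments": [
    [-0.0005,0.0013,0.02,0,0,0.2],
    [-0.0005,0.0013,0.022,0,0,0.2],
    [0,0,0.02,0,0,0],
    [0,0,0.012,0,0,0],
    [0,0,0.01,0,0,0],
    [0,0,0,0,0,0]
  ]
}}

```text
time_s: 9.25
position: [523.9, -171.1, 17.3]
orientation: [-180.0, -0.0, 79.2]
force: [0.6, 0.5, 0.5]
finger_gap: 73.5
```

{"fn": "move_arm", "kwargs": {
  "increments": [
    [0,0,0,0,0,0],
    [0,0,0,0,0,0],
    [0,0,0,0,0,0]
  ],
  "fingers": -0.2
}}

```text
time_s: 9.62
position: [524.2, -171.7, 18.1]
orientation: [180.0, 0.0, 79.2]
force: [-0.9, 0.2, 0.2]
finger_gap: 55.6
```

{"fn": "move_arm", "kwargs": {
  "increments": [
    [0,0,0,0,0,0],
    [0,0,0,0,0,0],
    [0,0,0,0,0,0]
  ],
  "fingers": -0.1
}}

```text
time_s: 10.0
position: [523.9, -171.5, 17.9]
orientation: [-180.0, -0.0, 79.2]
force: [-1.7, 0.2, 3.6]
finger_gap: 50.5
```

{"fn": "move_arm", "kwargs": {
  "increments": [
    [0,0,0,0,0,0],
    [0,0,0,0,0,0],
    [0,0,0,0,0,0]
  ],
  "fingers": 0
}}

```text
time_s: 10.38
position: [524.3, -171.6, 17.9]
orientation: [180.0, 0.0, 79.2]
force: [-1.0, 0.9, 4.1]
finger_gap: 46.0
```

{"fn": "move_arm", "kwargs": {
  "increments": [
    [0,0,0,0,0,0],
    [0,0,0,0,0,0],
    [0,0,0,0,0,0]
  ],
  "fingers": 0.07
}}

```text
time_s: 10.75
position: [524.3, -171.7, 17.9]
orientation: [180.0, 0.0, 79.2]
force: [0.3, -1.0, 3.8]
finger_gap: 42.8
```

{"fn": "move_arm", "kwargs": {
  "increments": [
    [0,0,0,0,0,0],
    [0,0,0,0,0,0],
    [0,0,0,0,0,0]
  ],
  "fingers": 0.12
}}

```text
time_s: 11.12
position: [524.4, -171.6, 18.1]
orientation: [179.9, 0.0, 79.2]
force: [0.6, 0.2, 5.7]
finger_gap: 41.0
```

{"fn": "move_arm", "kwargs": {
  "increments": [
    [0,0,0,0,0,0],
    [0,0,0,0,0,0],
    [0,0,-0.02,0,0,0],
    [0,0,-0.04,0,0,0],
    [0,0,-0.05,0,0,0],
    [0,0,-0.03,0,0,0],
    [0,0,0,0,0,0],
    [0,0,0,0,0,0]
  ],
  "fingers": -0.4
}}

```text
time_s: 12.12
position: [523.3, -171.2, 156.5]
orientation: [-179.9, -0.0, 79.2]
force: [0.2, 1.0, 0.3]
finger_gap: 64.1
```

```bash
python3 - <<'E'
from h import *
im,d,P=grab('wrist','w7'); s=arm.get_state(); print(s['position'],s['orientation'],s['finger_gap'],s['force'])
from ana import ana
Q,xx,yy,ex,ey=ana('w7')
for lo,hi in((-10,30),(30,72)):
  m=(yy>lo)&(yy<hi)
  for b in range(-100,102,1):
    s=Q[m&(xx>=b)&(xx<b+1)][:,2]
    if len(s) and (abs(b)<32 or abs(b)>82): print(b,np.percentile(s,[50]).round(0)[0],end='; ')
  print()
E
```

```text
[ 523.15708978 -171.13595062  156.14888125] [-1.79835025e+02 -4.95048214e-02  7.91669566e+01] 64.21446307495647 [-0.19495708 -0.36802295  0.49140272]
yaw -10.50000000000002
[(-76, 94), (-74, 328), (-72, 392), (-70, 313), (-22, 151), (-20, 357), (-18, 367), (-16, 218), (14, 216), (16, 372), (18, 338), (20, 158), (68, 313), (70, 401), (72, 327), (74, 90)]
y extent [-37.19945731 -36.29337021  73.31764096  73.89233565]
-100 -0.0; -99 0.0; -98 -0.0; -97 0.0; -96 0.0; -95 1.0; -90 19.0; -89 20.0; -88 20.0; -87 20.0; -86 20.0; -85 20.0; -84 17.0; -83 19.0; -31 11.0; -30 11.0; -29 11.0; -28 11.0; -27 11.0; -26 11.0; -25 11.0; -24 11.0; -21 44.0; -20 45.0; -19 45.0; -18 45.0; -17 45.0; -16 43.0; -15 17.0; -14 17.0; -13 17.0; -12 17.0; -11 17.0; -10 17.0; -9 17.0; -8 17.0; -7 17.0; -6 17.0; -5 17.0; -4 17.0; -3 17.0; -2 17.0; -1 17.0; 0 17.0; 1 17.0; 2 17.0; 3 17.0; 4 17.0; 5 17.0; 6 17.0; 7 17.0; 8 17.0; 9 17.0; 10 17.0; 11 17.0; 12 17.0; 13 17.0; 14 18.0; 15 43.0; 16 44.0; 17 45.0; 18 45.0; 19 45.0; 20 44.0; 21 41.0; 23 11.0; 24 11.0; 25 11.0; 26 11.0; 27 11.0; 28 11.0; 29 11.0; 30 11.0; 31 
[... 247 characters left out ...]
84 17.0; -83 121.0; -31 11.0; -30 11.0; -29 11.0; -28 11.0; -27 11.0; -26 11.0; -25 11.0; -24 11.0; -21 44.0; -20 45.0; -19 45.0; -18 45.0; -17 45.0; -16 43.0; -15 18.0; -14 17.0; -13 17.0; -12 17.0; -11 17.0; -10 17.0; -9 17.0; -8 17.0; -7 17.0; -6 17.0; -5 17.0; -4 17.0; -3 17.0; -2 17.0; -1 17.0; 0 17.0; 1 17.0; 2 17.0; 3 17.0; 4 17.0; 5 17.0; 6 17.0; 7 17.0; 8 17.0; 9 17.0; 10 17.0; 11 17.0; 12 17.0; 13 17.0; 14 17.0; 15 42.0; 16 44.0; 17 45.0; 18 45.0; 19 45.0; 20 44.0; 21 42.0; 23 11.0; 24 11.0; 25 11.0; 26 11.0; 27 11.0; 28 11.0; 29 11.0; 30 11.0; 31 11.0; 83 17.0; 84 20.0; 85 20.0; 86 20.0; 87 20.0; 88 20.0; 89 20.0; 90 18.0; 95 0.0; 96 0.0; 97 -0.0; 98 0.0; 99 0.0; 100 0.0; 101 0.0;
```

View pics/w7.png

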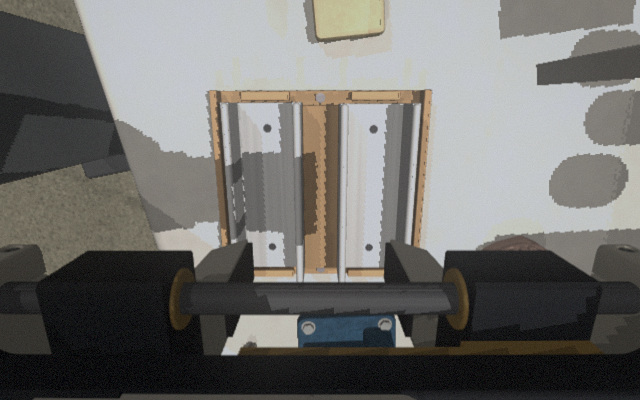

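```bash
python3 - <<'E'
from h import *
s=arm.get_state(); print(s['qpos'],s['position'],np.hypot(*s['position'][:2]))
im,d,P=load('scene0')
# channel vertical face and block points
m=(P[...,0]>420)&(P[...,0]<600)&(P[...,1]>200)&(P[...,1]<380)&(P[...,2]>3)&(P[...,2]<80)
q=P[m]; print(len(q))
E
```

```text
[-2.60949082e+01  2.60431074e+01  8.91168503e+01  4.77949132e-03
  6.50122309e+01 -1.52639615e+01] [ 523.15708978 -171.13595062  156.14888125] 550.4369665865078
1093
```

```bash
cat >> h.py <<'E'
def pickR(phi,tilt=45,flip=False):
    f=np.array([np.cos(np.radians(phi)),np.sin(np.radians(phi)),0]);u=np.array([0,0,1.]);t=np.radians(tilt)
    z=f*np.sin(t)-u*np.cos(t); x=f*np.cos(t)+u*np.sin(t)
    if flip: x=-x
    return Ro.from_matrix(np.stack([x,np.cross(z,x),z],1))
E
python3 - <<'E'
from h import *
R=pickR(35); print(R.as_euler('xyz',degrees=True))
a=plan([440,235,190],R,10,dec=3)
E
```

```text
[180. -45.  35.]
[[0.038,-0.016,-0.003,-1.7,4.3,4.2],[0.038,-0.018,-0.001,-1.8,4.2,4.1],[0.035,-0.021,0.001,-1.7,4.3,4.2],[0.034,-0.024,0.003,-1.8,4.3,4.2],[0.032,-0.027,0.005,-1.7,4.3,4.2],[0.03,-0.028,0.006,-1.8,4.2,4.1],[0.027,-0.031,0.007,-1.7,4.3,4.2],[0.023,-0.033,0.008,-1.8,4.3,4.2],[0.021,-0.035,0.009,-1.7,4.3,4.2],[0.018,-0.037,0.01,-1.8,4.2,4.1]]
end [440.3 235.6 190. ] [180.  -45.   35.1]
```

{"fn": "move_arm", "kwargs": {
  "increments": [
    [0.038,-0.016,-0.003,-1.7,4.3,4.2],
    [0.038,-0.018,-0.001,-1.8,4.2,4.1],
    [0.035,-0.021,0.001,-1.7,4.3,4.2],
    [0.034,-0.024,0.003,-1.8,4.3,4.2],
    [0.032,-0.027,0.005,-1.7,4.3,4.2],
    [0.03,-0.028,0.006,-1.8,4.2,4.1],
    [0.027,-0.031,0.007,-1.7,4.3,4.2],
    [0.023,-0.033,0.008,-1.8,4.3,4.2],
    [0.021,-0.035,0.009,-1.7,4.3,4.2],
    [0.018,-0.037,0.01,-1.8,4.2,4.1],
    [0,0,0,0,0,0],
    [0,0,0,0,0,0]
  ],
  "fingers": -0.3
}}

```text
time_s: 13.68
position: [445.1, 226.1, 190.9]
orientation: [179.1, -44.3, 37.0]
force: [1.0, -0.4, 0.2]
finger_gap: 59.6
```

```bash
python3 - <<'E'
from h import *
im,d,P=grab('wrist','w8'); s=arm.get_state(); print(s['qpos'].round(2),s['position'],s['orientation'],s['finger_gap'],s['force'],s['joint_vel'].round(1))
E
```

```text
[  4.26   5.11 131.63  81.26  21.56 -15.13] [445.60370039 225.71036173 191.1841796 ] [179.04192118 -44.30412818  36.96987683] 59.85422368240379 [-0.35960828 -0.05279009  0.28210925] [-0.7 -0.2 -0.2  0.9 -0.  -0.4]
```

View pics/w8.png

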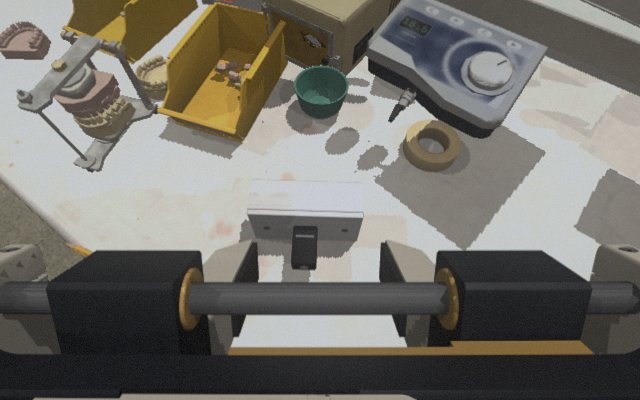

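```bash
cat > kin.py <<'E'
import numpy as np
from scipy.optimize import least_squares
from scipy.spatial.transform import Rotation as Ro
D=[([55.0048,19.638,87.3765,0,73.0746,-8.363],[235.07,468.98,226.03],[-179.911,-.012,153.368]),
([-29.812,24.0875,84.4118,.019,71.52,-18.5576],[516.737,-207.912,202.399],[-179.987,-.0236,78.74]),
([-26.0949,26.0431,89.1169,.0048,65.0122,-15.264],[523.157,-171.136,156.149],[-179.835,-.05,79.167]),
([4.26,5.11,131.63,81.26,21.56,-15.13],[445.604,225.71,191.184],[179.042,-44.304,36.97])]
def fk(p,q):
    a1,d,h,L2,a3,L3,Lt,dt=p; q=np.radians(q)
    z=lambda a:Ro.from_rotvec([0,0,a]); y=lambda a:Ro.from_rotvec([0,a,0])
    R1=z(q[0]); R2=R1*y(q[1]); R3=R2*y(q[2]); # link along +z at q=0
    R4=R3*z(q[3]); R5=R4*y(q[4]); R6=R5*z(q[5])*C
    P=np.array([0,0,h])+R1.apply([a1,d,0])+R2.apply([0,0,L2])+R3.apply([a3,0,L3])+R5.apply([dt,0,Lt])
    return P,R6
C=Ro.identity()
def setC():
    global C
    C=Ro.identity(); q,_,e=D[0]; _,R=fk([0]*8,q); C=R.inv()*Ro.from_euler('xyz',e,degrees=True)
setC()
def fit(D):
    f=lambda p: np.concatenate([fk(p,q)[0]-np.array(x) for q,x,e in D]+[0.001*(p-p0)])
    p0=np.array([0,80,150,300,0,300,200,0.]); return least_squares(f,p0)
if __name__=='__main__':
    print(C.as_euler('xyz',degrees=True))
    for q,x,e in D: 
        _,R=fk([0]*8,q); print((R.inv()*Ro.from_euler('xyz',e,degrees=True)).magnitude()*57.3)
    r=fit(D); print(r.x.round(1),r.fun.round(1))
E
python3 kin.py
```

```text
[ 8.47494123e-04 -9.59390917e-04  8.99997915e+01]
3.180822712357259e-15
0.0014141438408965116
0.00166837454400964
0.010443967599129255
[2.000e-01 7.640e+01 2.227e+02 5.062e+02 4.650e+01 3.795e+02 3.179e+02
 1.000e-01] [-0.   0.   0.  -0.  -0.  -0.  -0.  -0.   0.   0.   0.  -0.   0.  -0.
  0.1  0.2  0.   0.1  0.1  0. ]
```

```bash
cat >> kin.py <<'E'
p=fit(D).x
lim=np.array([[-145.02,145.02],[-44.19,115.74],[2.07,154.8],[-57.11,237.11],[16.16,152.29],[-177.93,177.93]])
def ik(P,R,q0):
    best=None
    f=lambda q: np.concatenate([(fk(p,q)[0]-P)/2,(R.inv()*fk(p,q)[1]).as_rotvec(degrees=True)])
    rng=np.random.default_rng(0)
    for k in range(30):
        s=np.clip(np.array(q0)+rng.normal(0,1,6)*[10,10,10,60,20,60]*(k>0),lim[:,0]+.1,lim[:,1]-.1)
        r=least_squares(f,s,bounds=(lim[:,0],lim[:,1]))
        if r.cost<1e-4:
            dd=abs(r.x-q0).max()
            if best is None or dd<best[0]: best=(dd,r.x)
    return None if best is None else best[1]
E
python3 - <<'E'
from kin import *
from h import pickR
q0=[4.26,5.11,131.63,81.26,21.56,-15.13]
b=np.array([492,274.5,30]); bp=np.array([524.7,-171,71.])
for a in (30,35,40,45,50,55,60):
    R=pickR(35,a); t=b+R.apply([0,0,19-5.]); q=ik(t,R,q0); 
    print('pick',a,None if q is None else q.round(1))
    # place: tilt 90-a, tool x flipped
    R=pickR(-10.5,90-a,True); t=bp+R.apply([0,0,14.]); q=ik(t,R,[-25,30,110,90,25,-30]); print('   place',None if q is None else q.round(1))
E
```

```text
pick 30 None
   place [-40.   41.6 139.5 150.8  60.9  89.4]
pick 35 None
   place [-38.6  36.9 137.2 149.7  49.8  93.7]
pick 40 [ 14.1  34.8 127.3 145.8  24.  -74.4]
   place [-37.2  33.1 134.4 146.9  39.1  98.9]
pick 45 [ 13.   37.3 130.5 151.6  33.9 -81.8]
   place [-35.8  30.2 131.3 141.6  29.1 106.3]
pick 50 [ 11.8  40.5 133.3 154.4  44.4 -86.5]
   place [-34.4  28.1 127.8 130.7  20.1 118.8]
pick 55 [ 10.6  44.5 135.7 155.7  55.2 -90.1]
   place None
pick 60 [  9.5  49.2 137.5 155.9  66.1 -93.2]
   place None
```

```bash
python3 - <<'E'
from h import *
for fn in('w8','scene0'):
    im,d,P=load(fn); Pm=P[:275] if fn=='w8' else P
    I=im[:275] if fn=='w8' else im
    m=(Pm[...,2]>57)&(Pm[...,2]<64)&(abs(Pm[...,0]-525)<80)&(abs(Pm[...,1]-297)<80); q=Pm[m]
    r=cv2.minAreaRect(q[:,:2].astype(np.float32)); print(fn,len(q),r,np.median(q[:,2]))
    m=(Pm[...,2]>12)&(Pm[...,2]<52)&(abs(Pm[...,0]-500)<60)&(abs(Pm[...,1]-280)<80); 
    q=Pm[m]; c=I[m].astype(int).sum(1)
    g=q[c>240]; 
    # web plane RANSAC-ish: fit line in xy
    n=np.radians(35); e=np.array([np.cos(n),np.sin(n)]); s=np.array([-e[1],e[0]])
    a=g[:,:2]@e; md=np.median(a); k=abs(a-md)<6
    for _ in range(3):
        co=np.polyfit(g[k,:2]@s,a[k],1); res=a-np.polyval(co,g[:,:2]@s); k=abs(res)<2.5
    print(' web line n',k.sum(),'slope deg',np.degrees(np.arctan(co[0])),'tang range',np.percentile((g[k,:2]@s),[1,99]),'dist at mid',np.polyval(co,np.mean(np.percentile((g[k,:2]@s),[1,99]))))
    b=q[(c<140)]; ab=b[:,:2]@e; tb=b[:,:2]@s
    kk=(ab<md-5)&(ab>md-55)&(b[:,2]>15); print(' block',kk.sum(),'tang',np.percentile(tb[kk],[2,50,98]),'depth',np.percentile(ab[kk],[2,98]),'z',np.percentile(b[kk,2],[2,50,98]), 'md',md)
    top=kk&(b[:,2]>37); print('  top pts',top.sum(), np.percentile(tb[top],[2,98]),np.percentile(ab[top],[2,98]))
E
```

```text
w8 4155 ((525.8584594726562, 300.05908203125), (40.67518615722656, 110.25711059570312), 34.74960708618164) 59.9573393230909
 web line n 1263 slope deg 0.23523334297318688 tang range [-109.64860445   -2.11949548] dist at mid 583.3012619006946
 block 247 tang [-66.91282444 -51.62110101 -44.9865755 ] depth [542.87939395 576.5967204 ] z [27.51468086 39.30399245 41.22404736] md 583.238445955658
  top pts 194 [-66.98906498 -44.94773736] [543.03534567 576.94417246]
scene0 358 ((521.201171875, 297.47552490234375), (41.98401641845703, 112.28501892089844), 35.4247932434082) 58.897311369928204
 web line n 309 slope deg 0.4900806800268601 tang range [-111.36994703   -1.51571881] dist at mid 580.5795686442461
 block 128 tang [-68.74506197 -59.79157454 -46.7394344 ] depth [538.31938271 574.59686108] z [23.92917814 37.86578214 40.13322259] md 580.5656455530792
  top pts 76 [-67.43179796 -46.3982765 ] [540.19153424 574.62654537]
```

```bash
python3 - <<'E'
from kin import *
from h import pickR,plan,pose
from bench import arm
R=pickR(34.75); t=np.array([501.3,282.8,20.1])
q=arm.get_state()['qpos']
for back in (160,120,80,40,0):
    q2=ik(t-R.apply([0,0,back]),R,q); print(back,None if q2 is None else q2.round(1))
for up in (40,80,120,160):
    q2=ik(t+[0,0,up],R,q); print('up',up,None if q2 is None else q2.round(1))
a=plan(t-R.apply([0,0,80]),R,5)
a=plan(t-R.apply([0,0,40]),R,2,a)
a=plan(t,R,3,a)
E
```

```text
160 [  3.5  11.6 142.1 121.8  25.6 -57.7]
120 [  6.8  19.1 140.  135.   28.  -69.2]
80 [  9.4  25.9 137.3 143.4  30.5 -75.9]
40 [ 11.6  31.9 134.  148.8  32.4 -79.7]
0 [ 13.5  37.3 130.2 152.4  33.6 -81.8]
up 40 [ 13.5  30.8 129.4 146.1  27.3 -74.5]
up 80 [ 13.5  24.6 128.  135.4  21.4 -62.8]
up 120 [ 13.5  18.8 126.  117.2  16.7 -43.6]
up 160 None
[[-0.0128,-0.0032,0.0195,-0.1,0.1,0.3],[-0.0129,-0.0031,0.0194,-0.1,0.2,0.3],[-0.0129,-0.0032,0.0194,-0.2,0.1,0.4],[-0.013,-0.0031,0.0193,-0.1,0.1,0.3],[-0.013,-0.003,0.0193,-0.1,0.2,0.3]]
end [454.8 250.5  76.7] [-180.   -45.    34.7]
[[-0,-0,0.02,-0,-0,-0],[-0,-0,0.02,-0,-0,-0]]
end [478.1 266.7  48.4] [-180.   -45.    34.7]
[[-0,-0,0.0133,-0,-0,-0],[-0,-0,0.0134,-0,-0,-0],[-0.0001,-0,0.0133,-0,-0,-0]]
end [501.3 282.8  20.1] [-180.   -45.    34.7]
```

{"fn": "move_arm", "kwargs": {
  "increments": [
    [-0.008,-0.002,0.012,-0.1,0.1,0.2],
    [-0.008,-0.002,0.012,-0.1,0.1,0.2],
    [-0.008,-0.002,0.012,-0.1,0.1,0.2],
    [-0.008,-0.002,0.012,-0.1,0.1,0.2],
    [-0.008,-0.002,0.012,-0.1,0.1,0.2],
    [-0.008,-0.002,0.012,-0.1,0.1,0.2],
    [-0.008,-0.002,0.012,-0.1,0.1,0.2],
    [-0.008,-0.002,0.012,-0.1,0.1,0.2],
    [0,0,0,0,0,0],
    [0,0,0,0,0,0]
  ]
}}

```text
time_s: 14.98
position: [454.9, 251.2, 78.5]
orientation: [179.9, -45.2, 34.6]
force: [0.4, -0.5, -0.1]
finger_gap: 59.5
```

```bash
python3 - <<'E'
from h import *
s=arm.get_state(); print(s['qpos'].round(1),s['joint_vel'].round(1),s['orientation'])
im,d,P=grab('wrist','w9')
R=pickR(34.75); t=np.array([501.3,282.8,20.1])
a=plan(t-R.apply([0,0,40]),R,4)
a=plan(t,R,4,a)
E
```

```text
[  9.7  25.7 137.3 144.1  30.5 -76.1] [ 0.4 -0.8  0.2  0.6  0.  -0.5] [179.89108041 -45.22171019  34.62867262]
[[-0.0005,0.0001,0.0103,0.1,-0.1,-0],[-0.0005,0.0001,0.0103,0,-0,-0],[-0.0005,0.0002,0.0103,0.1,-0.1,-0.1],[-0.0004,0.0001,0.0102,0,-0,0]]
end [478.  266.7  48.4] [180.  -45.   34.8]
[[-0,0,0.01,0,-0,0],[-0,0,0.01,0,-0,0],[-0,0,0.01,0,-0,0],[-0.0001,0,0.01,0,-0,0]]
end [501.3 282.8  20.1] [180.  -45.   34.8]
```

View pics/w9.png

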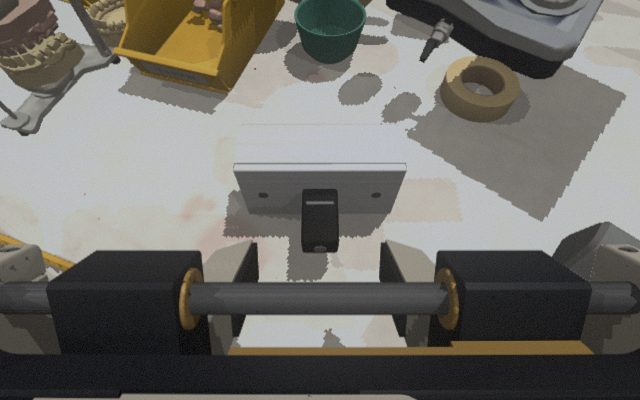

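```bash
python3 - <<'E'
from h import *
im,d,P=load('w9'); Pm=P[:270]; I=im[:270]
m=(Pm[...,2]>57)&(Pm[...,2]<64)&(abs(Pm[...,0]-525)<80)&(abs(Pm[...,1]-297)<80); q=Pm[m]
r=cv2.minAreaRect(q[:,:2].astype(np.float32)); print(r,np.median(q[:,2]))
n=np.radians(r[2]); e=np.array([np.cos(n),np.sin(n)]); s=np.array([-e[1],e[0]])
print('block from rect',np.array(r[0])-40*e)
m=(Pm[...,2]>36)&(Pm[...,2]<44)&(abs(Pm[...,0]-493)<35)&(abs(Pm[...,1]-277)<35)&(I.astype(int).sum(-1)<160); q=Pm[m]
print(len(q),np.percentile(q[:,:2]@e,[2,98]),np.percentile(q[:,:2]@s,[2,98]), 'exp',np.array([493.2,277.2])@e,np.array([493.2,277.2])@s,np.median(q[:,2]))
E
```

```text
((525.7620239257812, 299.9315185546875), (40.85457992553711, 110.57726287841797), 34.97728729248047) 59.987043942396305
block from rect [492.98684984 277.00145176]
1908 [543.44873119 581.73994203] [-66.87869157 -44.19743446] exp 563.0232594396299 -55.59576719477109 39.88979256342229
```

Consistent with the first measurement; go in and grip.

{"fn": "move_arm", "kwargs": {
  "increments": [
    [-0.0005,0,0.012,0,0,0],
    [-0.0005,0,0.014,0,0,0],
    [-0.0005,0,0.014,0,0,0],
    [-0.0005,0,0.014,0,0,0],
    [0,0,0.014,0,0,0],
    [0,0,0.008,0,0,0],
    [0,0,0.005,0,0,0],
    [0,0,0,0,0,0],
    [0,0,0,0,0,0]
  ]
}}

```text
time_s: 16.15
position: [500.3, 283.4, 19.9]
orientation: [179.9, -45.2, 34.7]
force: [-0.0, -0.1, 0.0]
finger_gap: 59.6
```

```bash
python3 - <<'E'
from h import *
R=pickR(34.9); t=np.array([501.2,282.7,20.1])
a=plan(t,R,1); print(pose()[0],arm.get_state()['orientation'])
E
```

```text
[[0.0004,0.001,0.0001,0.3,-0.2,-0.2]]
end [501.2 282.7  20.1] [180.  -45.   34.9]
[500.33406155 283.3689893   19.90989055] [179.88959115 -45.20324596  34.65848978]
```

Small correction, then close.

{"fn": "move_arm", "kwargs": {
  "increments": [
    [0.0004,0.001,0,0.1,-0.2,-0.2],
    [0,0,0,0,0,0]
  ]
}}

```text
time_s: 16.4
position: [501.5, 282.7, 20.4]
orientation: [179.8, -45.0, 34.9]
force: [-0.3, 0.2, -0.3]
finger_gap: 60.0
```

{"fn": "move_arm", "kwargs": {
  "increments": [
    [0,0,0,0,0,0],
    [0,0,0,0,0,0],
    [0,0,0,0,0,0],
    [0,0,0,0,0,0],
    [0,0,0,0,0,0],
    [0,0,0,0,0,0]
  ],
  "fingers": 1
}}

```text
time_s: 17.15
position: [501.2, 282.8, 19.9]
orientation: [179.8, -45.0, 34.9]
force: [0.7, 0.5, -0.3]
finger_gap: 23.9
```

```bash
python3 - <<'E'
from h import *
s=arm.get_state(); print(s['position'],s['orientation'],s['finger_gap'],s['force'])
im,d,P=grab('wrist','w10'); 
E
```

```text
[501.24496764 282.77465093  19.94629262] [179.79872924 -44.99184298  34.93279127] 23.882355441071216 [ 0.69337568  0.5455821  -0.28667697]
```

View pics/w10.png

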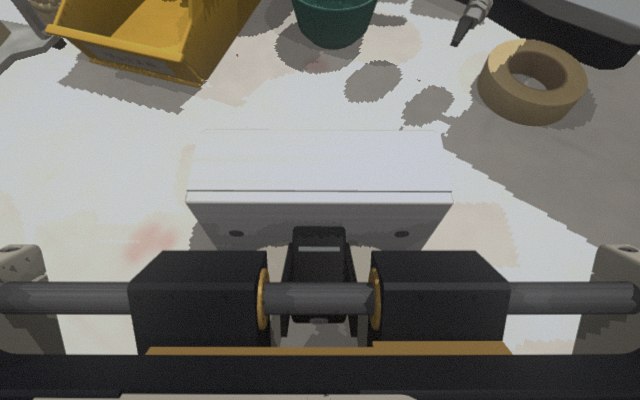

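```bash
python3 - <<'E'
from kin import *
from h import pickR,plan,pose,Ro
from bench import arm
q=np.array([13.5,37.3,130.2,152.4,33.6,-81.8])
R=pickR(34.93); t=np.array([501.2,282.8,20.])
f=np.array([.82,.57,0])
for up,b in((90,0),(90,30),(90,60),(100,60),(110,40),(110,60)):
    q2=ik(t+[0,0,up]-b*f,R,q); print(up,b,None if q2 is None else q2.round(1))
q=np.array([10,25,130,140,28,110])
A=t+[0,0,110]-40*f; B=np.array([524.7,-171,71])+pickR(-10.5).apply([0,0,14.2])+[0,0,70]; print(A,B)
for k in np.linspace(0,1,9):
    R=pickR(34.93+k*(-10.5-34.93),45,True); q2=ik(A+k*(B-A),R,q); print(k.round(2),(A+k*(B-A)).round(0),None if q2 is None else q2.round(1)); q=q if q2 is None else q2
for z in(50,30,10,0):
    q2=ik(B-[0,0,70-z],R,q); print(z,q2 if q2 is None else q2.round(1))
E
```

```text
90 0 [ 13.4  23.1 127.6 131.2  20.2 -58.6]
90 30 [ 11.4  21.3 131.9 132.6  22.6 -62. ]
90 60 [  9.   19.5 136.2 133.1  25.  -64.9]
100 60 [  9.   17.8 135.6 129.1  23.5 -60.5]
110 40 [ 10.7  17.4 132.2 124.4  20.6 -53.8]
110 60 [  9.   16.  135.  124.7  22.1 -55.7]
[468.4 260.  130. ] [ 534.57278022 -172.82981166  130.95908371]
0.0 [468. 260. 130.] [ 10.7  17.4 132.2 124.4  20.6 126.2]
0.12 [477. 206. 130.] [  3.9  16.2 134.5 125.1  21.7 124.4]
0.25 [485. 152. 130.] [ -3.   15.4 136.1 124.6  22.6 123.8]
0.38 [493.  98. 130.] [-10.   15.1 136.7 123.3  23.3 124. ]
0.5 [501.  44. 130.] [-16.6  15.1 136.6 121.7  23.6 124.8]
0.62 [510. -11. 131.] [-22.6  15.6 135.6 120.3  23.5 126. ]
0.75 [518. -65. 131.] [-27.8  16.5 133.9 119.1  22.8 127.7]
0.88 [ 526. -119.  131.] [-32.2  17.7 131.4 118.3  21.7 129.8]
1.0 [ 535. -173.  131.] [-35.8  19.2 128.3 117.8  20.  132.3]
50 [-35.8  22.2 129.3 126.6  22.1 122.8]
30 [-35.8  25.3 130.2 133.7  24.7 115.1]
10 [-35.8  28.5 131.  139.3  27.6 108.9]
0 [-35.8  30.2 131.3 141.6  29.1 106.2]
```

{"fn": "move_arm", "kwargs": {
  "increments": [
    [0.0035,0,-0.0035,0,0,0],
    [0.007,0,-0.007,0,0,0],
    [0.011,0,-0.011,0,0,0],
    [0,0,0,0,0,0]
  ]
}}

```text
time_s: 17.7
position: [501.7, 283.0, 51.9]
orientation: [179.7, -45.1, 35.0]
force: [1.0, 0.1, -2.3]
finger_gap: 23.8
```

```bash
python3 - <<'E'
from h import *
s=arm.get_state(); print(s['position'],s['orientation'],s['finger_gap'],s['force'])
im,d,P=grab('wrist','w11'); 
Pm=P[:240]
m=(Pm[...,2]>78)&(Pm[...,2]<100)&(abs(Pm[...,0]-525)<80)&(abs(Pm[...,1]-297)<80); q=Pm[m]
r=cv2.minAreaRect(q[:,:2].astype(np.float32)); print(r)
A=np.c_[q[:,:2]-q[:,:2].mean(0),np.ones(len(q))]; c=np.linalg.lstsq(A,q[:,2],rcond=None)[0]; print('top flange plane',c)
E
```

```text
[501.72345332 283.01616411  51.94701047] [179.6991146  -45.13241597  35.0212814 ] 23.81922952167883 [ 1.00552125  0.05639948 -2.34018339]
((526.1644897460938, 300.416259765625), (41.058780670166016, 110.85293579101562), 34.56630325317383)
top flange plane [1.00699395e-01 6.82689239e-02 9.08663884e+01]
```

View pics/w11.png

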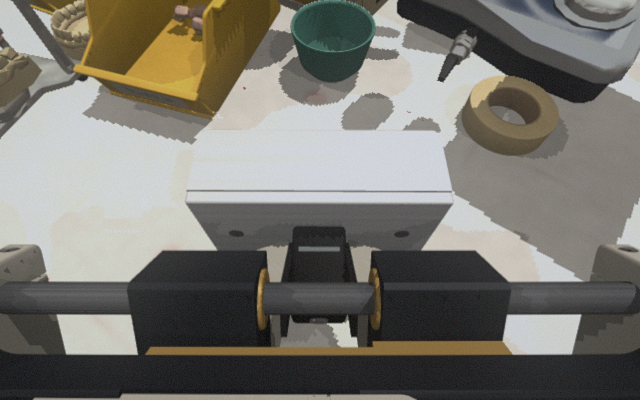

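```bash
cat >> h.py <<'E'
def planefit(fn,zlo,zhi,maxrow=240):
    im,d,P=load(fn); Pm=P[:maxrow]
    m=(Pm[...,2]>zlo)&(Pm[...,2]<zhi)&(abs(Pm[...,0]-525)<80)&(abs(Pm[...,1]-297)<80); q=Pm[m]
    k=np.ones(len(q),bool)
    for _ in range(5):
        c0=q[k].mean(0); A=np.c_[q[:,:2]-c0[:2],np.ones(len(q))]; c=np.linalg.lstsq(A[k],q[k,2],rcond=None)[0]; k=abs(A@c-q[:,2])<1.5
    g=np.array([np.cos(np.radians(35)),np.sin(np.radians(35))])
    print(fn,k.sum(),c,'fwd slope deg',np.degrees(np.arctan(c[:2]@g)),'side',np.degrees(np.arctan(c[:2]@[-g[1],g[0]])))
E
python3 - <<'E'
from h import *
planefit('w8',55,65,275);planefit('w9',55,65,270);planefit('w10',50,72);planefit('w11',75,105)
E
```

```text
w8 3978 [2.04865017e-03 1.43864805e-03 5.99735309e+01] fwd slope deg 0.14342997808950464 side 0.0001956091938560253
w9 8006 [3.20961874e-03 2.19155223e-03 5.99954965e+01] fwd slope deg 0.22266107661243373 side -0.0026211208318915147
w10 19100 [3.53381191e-03 2.48088499e-03 5.99958377e+01] fwd slope deg 0.24738481804446694 side 0.0003042844361001383
w11 19107 [8.46776118e-03 3.51477522e-03 9.20098011e+01] fwd slope deg 0.5129196662684066 side -0.11331789658638687
```

```bash
python3 - <<'E'
from h import *
a=plan([468.4,260,130],pickR(34.93),5)
E
```

```text
[[0.0055,0,-0.0168,0,-0,0],[0.0054,0.0001,-0.0168,0.1,-0,0],[0.0055,-0,-0.0169,0,-0,0],[0.0055,0,-0.0168,0.1,-0.1,0],[0.0054,-0,-0.0168,0,0,0]]
end [468.4 260.  130. ] [179.9 -45.   35. ]
```

{"fn": "move_arm", "kwargs": {
  "increments": [
    [0.0055,0,-0.017,0,0,0],
    [0.0055,0,-0.017,0,0,0],
    [0.0055,0,-0.017,0,0,0],
    [0.0055,0,-0.017,0,0,0],
    [0.0055,0,-0.017,0,0,0],
    [0,0,0,0,0,0]
  ]
}}

```text
time_s: 18.5
position: [467.7, 259.7, 130.6]
orientation: [179.7, -45.1, 35.0]
force: [0.5, 0.1, -2.5]
finger_gap: 24.0
```

{"fn": "move_arm", "kwargs": {
  "increments": [
    [0,0,0,0,0,5],
    [0,0,0,0,0,8],
    [0,0,0,0,0,8],
    [0,0,0,0,0,8],
    [0,0,0,0,0,8],
    [0,0,0,0,0,8],
    [0,0,0,0,0,8],
    [0,0,0,0,0,8],
    [0,0,0,0,0,8],
    [0,0,0,0,0,8],
    [0,0,0,0,0,8],
    [0,0,0,0,0,5]
  ]
}}

```text
time_s: 20.0
position: [467.6, 259.9, 128.8]
orientation: [-135.1, 0.0, -55.3]
force: [-0.1, -0.1, -2.2]
finger_gap: 23.6
```

{"fn": "move_arm", "kwargs": {
  "increments": [
    [0,0,0,0,0,5],
    [0,0,0,0,0,8],
    [0,0,0,0,0,8],
    [0,0,0,0,0,8],
    [0,0,0,0,0,8],
    [0,0,0,0,0,8],
    [0,0,0,0,0,8],
    [0,0,0,0,0,8],
    [0,0,0,0,0,8],
    [0,0,0,0,0,8],
    [0,0,0,0,0,8],
    [0,0,0,0,0,5]
  ]
}}

```text
time_s: 21.5
position: [467.6, 259.9, 128.8]
orientation: [180.0, 44.9, -145.4]
force: [-0.0, 1.0, -3.6]
finger_gap: 23.7
```

```bash
python3 - <<'E'
from h import *
s=arm.get_state(); print(s['qpos'].round(1),s['position'],s['orientation'],s['finger_gap'],s['force'])
im,d,P=grab('scene','s1'); 
c=im[120:350,170:490]; cv2.imwrite('pics/s1c.png',cv2.resize(c,None,fx=2.4,fy=2.4,interpolation=cv2.INTER_CUBIC)[:,:,::-1])
print(pickR(34.93,45,True).as_euler('xyz',degrees=True))
B=np.array([524.7,-171,71])+pickR(-10.5).apply([0,0,14.2])+[0,0,70]
a=plan(B,pickR(-10.5,45,True),11)
E
```

```text
[ 10.9  17.5 132.3 125.4  20.5 125.5] [467.59333939 259.92027822 128.78431386] [ 179.95140963   44.91782502 -145.37118729] 23.6840314571368 [-0.03464065  1.04957248 -3.57164866]
[ 180.     45.   -145.07]
[[0.012,-0.0359,-0.0124,2.9,-0,2.9],[0.0102,-0.037,-0.0106,2.9,-0,2.9],[0.0083,-0.0379,-0.0087,2.9,-0,2.9],[0.0064,-0.0387,-0.0067,2.9,-0.1,2.9],[0.0043,-0.0393,-0.0048,2.9,0,2.8],[0.0025,-0.0397,-0.0027,2.9,0,2.9],[0.0004,-0.0398,-0.0008,2.9,0,2.9],[-0.0016,-0.0397,0.0013,2.9,-0,2.9],[-0.0036,-0.0395,0.0032,2.9,-0,2.9],[-0.0055,-0.0391,0.0053,2.9,-0,2.9],[-0.0076,-0.0384,0.0072,2.9,-0,2.9]]
end [ 534.6 -172.8  131. ] [179.9  45.  169.5]
```

View pics/s1c.png

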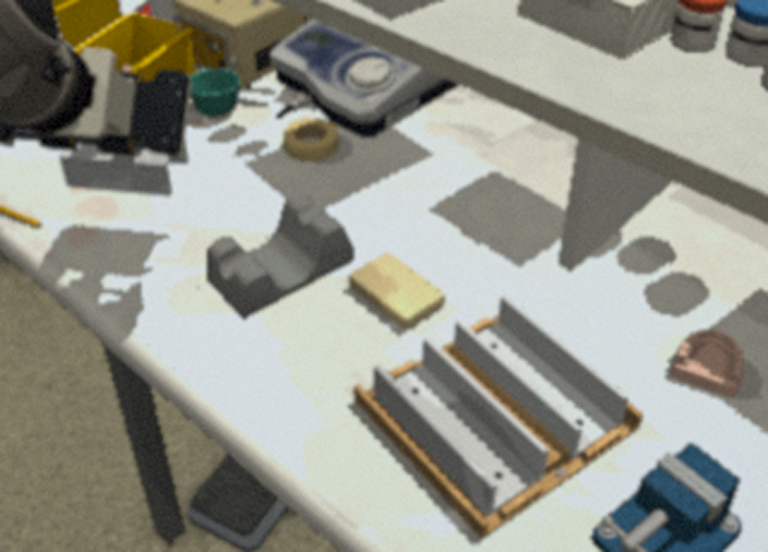

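{"fn": "move_arm", "kwargs": {
  "increments": [
    [0.012,-0.036,-0.013,2.9,0,2.9],
    [0.01,-0.037,-0.011,2.9,0,2.9],
    [0.008,-0.038,-0.009,2.9,0,2.9],
    [0.006,-0.039,-0.007,2.9,0,2.9],
    [0.004,-0.039,-0.005,2.9,0,2.9],
    [0.0025,-0.04,-0.003,2.9,0,2.9],
    [0.0005,-0.04,-0.001,2.9,0,2.9],
    [-0.0015,-0.04,0.001,2.9,0,2.9],
    [-0.0035,-0.039,0.003,2.9,0,2.9],
    [-0.0055,-0.039,0.005,2.9,0,2.9],
    [-0.0075,-0.038,0.007,2.9,0,2.9],
    [0,0,0,0,0,0]
  ]
}}

```text
time_s: 23.05
position: [535.5, -174.8, 136.1]
orientation: [-179.8, 45.1, 169.8]
force: [-0.4, 0.2, -3.7]
finger_gap: 24.2
```

{"fn": "move_arm", "kwargs": {
  "increments": [
    [0,0,0,0,0,0],
    [0,0,0,0,0,0]
  ]
}}

```text
time_s: 23.3
position: [534.6, -171.9, 136.1]
orientation: [-179.9, 45.0, 169.9]
force: [0.4, 0.9, -2.3]
finger_gap: 24.0
```

```bash
python3 - <<'E'
from h import *
s=arm.get_state(); print(s['qpos'].round(1),s['position'],s['orientation'],s['finger_gap'],s['force'])
for n in('scene','top','wrist'): im,d,P=grab(n,n+'2')
im=load('scene2')[0]
c=im[200:360,280:480]; cv2.imwrite('pics/s2c.png',cv2.resize(c,None,fx=3.6,fy=3.6,interpolation=cv2.INTER_CUBIC)[:,:,::-1])
B=np.array([524.7,-171,71])+pickR(-10.5).apply([0,0,14.2])
a=plan(B+[0,0,35],pickR(-10.5,45,True),3)
E
```

```text
[-35.8  18.5 128.  115.1  19.7 134.8] [ 534.60082609 -171.89036302  136.09698848] [-179.87565628   45.04564203  169.86560491] 23.979991214135687 [ 0.3875366   0.85810604 -2.33066388]
[[0.0096,-0.0002,0.0095,0,0,0.1],[0.0096,-0.0002,0.0095,0.1,0.1,0.1],[0.0096,-0.0002,0.0095,-0,-0,0]]
end [ 534.6 -172.9   96. ] [-180.    45.   169.6]
```

View pics/s2c.png

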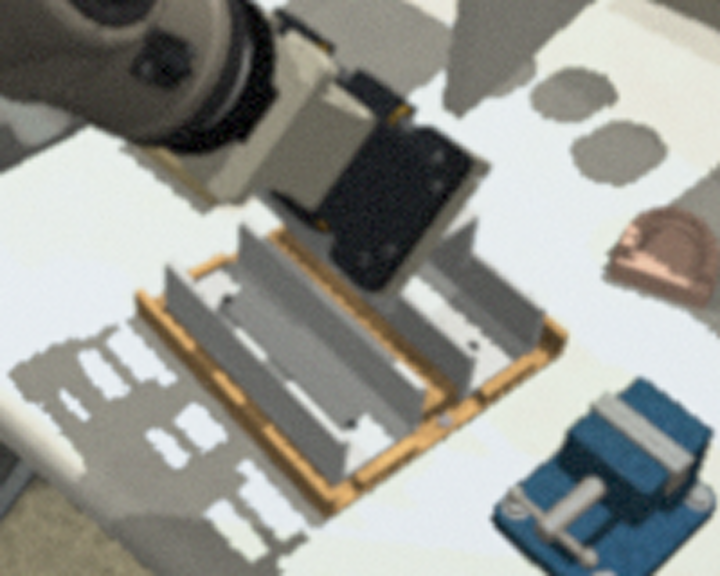

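View pics/wrist2.png

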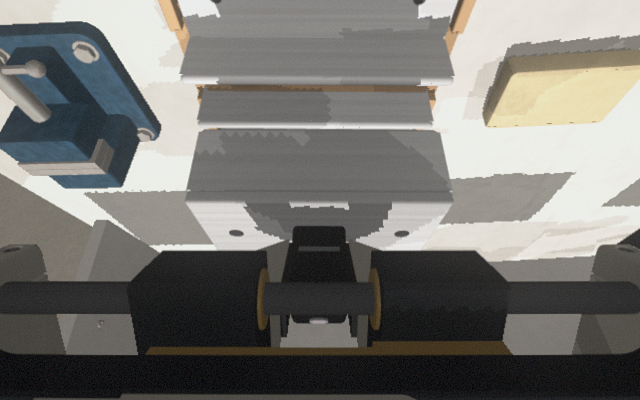

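```bash
cat > rel.py <<'E'
from h import *
import sys
fn=sys.argv[1]; im,d,P=load(fn)
t=np.radians(-10.5); ex=np.array([np.cos(t),np.sin(t)]); ey=np.array([-ex[1],ex[0]]); c0=np.array([525,-171.])
X=(P[...,:2]-c0)@ex; Y=(P[...,:2]-c0)@ey; Z=P[...,2]
for u in (260,320,380):
    print('col',u)
    for v in range(2,245,4 if len(sys.argv)<3 else int(sys.argv[2])):
        print(v,'(%.1f %.1f %.1f)'%(X[v,u],Y[v,u],Z[v,u]),end=' ')
    print()
E
python3 rel.py wrist2
```

```text
col 260
2 (-42.3 -30.1 11.2) 6 (-39.7 -30.5 10.5) 10 (-37.8 -30.7 11.1) 14 (-35.5 -31.0 11.1) 18 (-32.4 -31.5 10.0) 22 (-30.6 -31.7 10.8) 26 (-28.8 -31.9 11.8) 30 (-25.2 -32.5 10.2) 34 (-22.9 -32.8 10.5) 38 (-20.4 -33.1 10.8) 42 (-21.4 -32.6 15.6) 46 (-21.5 -32.3 19.4) 50 (-21.9 -31.9 23.3) 54 (-21.6 -31.7 26.4) 58 (-21.5 -31.4 29.6) 62 (-21.1 -31.3 32.3) 66 (-21.1 -31.0 35.6) 70 (-21.3 -30.7 39.1) 74 (-21.7 -30.3 42.6) 78 (-20.2 -30.4 44.0) 82 (-19.1 -30.4 45.8) 86 (9.7 -36.7 17.7) 90 (13.4 -37.3 17.4) 94 (14.9 -37.3 19.5) 98 (14.6 -37.0 23.4) 102 (15.2 -36.8 26.4) 106 (14.8 -36.4 30.3) 110 (14.7 -36.1 33.9) 114 (15.1 -35.9 36.9) 118 (15.1 -35.6 40.3) 122 (15.1 -35.4 43.6) 126 (17.0 -35.5 45.2) 130 (-30.5 -25.3 89.2) 134 (-30.0 -25.2 91.2) 138 (-29.6 -25.0 93.2) 142 (-30.2 -24.7 95.9) 146 (-29.1 -24.8 97.3) 150 (-30.2 -24.4 100.3) 154 (-29.3 -24.4 101.9) 158 (-29.6 -24.1 104.3) 162 (-30.1 -23.9 106.7) 166 (-29.8 -23.8 108.6) 170 (-30.5 -23.5 111.1) 174 (-29.9 -23.4 112.8) 178 (-30.2 -23.2 114.9) 182 (-29.3 -23.2 116.4) 186 (-29.1 -23.1 118.2) 190 (-29.8 -22.8 120.6) 194 (-30.1 -22.6
[... 2184 characters left out ...]
0.5 40.5) 122 (15.0 40.4 43.2) 126 (17.2 40.6 44.6) 130 (-30.2 29.4 88.6) 134 (-30.1 29.2 90.9) 138 (-30.8 28.8 93.8) 142 (-30.0 28.8 95.4) 146 (-29.7 28.7 97.5) 150 (-30.0 28.5 99.9) 154 (-29.6 28.4 101.8) 158 (-29.5 28.2 103.8) 162 (-30.5 27.8 106.7) 166 (-30.5 27.6 108.8) 170 (-30.4 27.5 110.8) 174 (-30.4 27.3 112.8) 178 (-31.0 27.0 115.3) 182 (-30.2 27.0 116.7) 186 (-30.7 26.8 118.9) 190 (-29.8 26.8 120.4) 194 (-30.0 26.6 122.4) 198 (-29.8 26.5 124.2) 202 (-29.9 26.3 126.1) 206 (nan nan nan) 210 (-23.1 27.4 126.2) 214 (-20.1 27.8 126.5) 218 (-16.2 28.4 126.5) 222 (-13.4 28.8 127.1) 226 (-8.0 29.7 126.5) 230 (-2.1 30.7 125.8) 234 (0.1 31.0 126.9) 238 (5.8 31.9 126.5) 242 (11.8 32.9 126.2)
```

{"fn": "move_arm", "kwargs": {
  "increments": [
    [0.006,-0.0002,0.006,0,0,0.1],
    [0.007,0,0.007,0.1,0,0.1],
    [0.007,0,0.007,0.1,0,0.1],
    [0.0055,0,0.0055,0,0,0],
    [0,0,0,0,0,0],
    [0,0,0,0,0,0]
  ]
}}

```text
time_s: 24.2
position: [535.1, -173.1, 100.9]
orientation: [-179.9, 45.1, 169.4]
force: [-0.8, 0.1, -2.5]
finger_gap: 23.9
```

```bash
python3 - <<'E'
from h import *
s=arm.get_state(); print(s['position'],s['orientation'],s['force'])
im,d,P=grab('wrist','w12')
E
python3 rel.py w12 6
```

```text
[ 535.11595412 -173.09273671  100.88757319] [-179.94237325   45.12624843  169.38642767] [-0.82144942  0.13166048 -2.52070408]
col 260
2 (-75.3 -21.1 30.5) 8 (-74.6 -21.0 33.0) 14 (-75.3 -20.5 37.9) 20 (-75.7 -20.1 41.9) 26 (-74.9 -20.1 44.2) 32 (-73.5 -20.1 45.6) 38 (-70.7 -20.6 45.0) 44 (-42.3 -27.6 10.2) 50 (-39.2 -28.0 10.7) 56 (-36.0 -28.4 11.0) 62 (-32.8 -28.9 11.5) 68 (-28.6 -29.6 10.9) 74 (-25.2 -30.0 11.4) 80 (-21.5 -30.5 11.7) 86 (-20.8 -30.3 15.5) 92 (-20.9 -29.9 20.0) 98 (-21.2 -29.5 24.6) 104 (-21.6 -29.1 29.2) 110 (-21.5 -28.8 33.2) 116 (-20.6 -28.6 36.4) 122 (-21.7 -28.1 41.3) 128 (-20.1 -28.1 43.8) 134 (-29.3 -25.8 55.2) 140 (-29.9 -25.4 59.2) 146 (-29.8 -25.2 62.5) 152 (-29.6 -24.9 65.7) 158 (-29.7 -24.7 68.9) 164 (-29.0 -24.6 71.6) 170 (-29.2 -24.3 74.8) 176 (-30.1 -23.8 78.5) 182 (-29.2 -23.8 80.9) 188 (-29.8 -23.4 84.2) 194 (-28.4 -23.4 86.3) 200 (-29.4 -23.0 89.7) 206 (-25.6 -23.5 90.4) 212 (-20.8 -24.2 90.7) 218 (-15.6 -25.0 91.0) 224 (-9.6 -25.8 91.0) 230 (-3.1 -26.8 91.1) 236 (4.8 -28.0 90.7) 242 (11.3 -28.9 91.1) 
col 320
2 (-75.4 1.3 30.7) 8 (-75.5 1.3 34.5) 
[... 987 characters left out ...]
.8 11.4) 56 (-36.4 31.3 11.6) 62 (-32.4 31.9 11.1) 68 (-29.2 32.3 11.7) 74 (-25.6 32.9 12.0) 80 (-20.4 33.8 10.6) 86 (-21.1 33.2 16.0) 92 (-20.6 32.9 19.8) 98 (-21.0 32.5 24.5) 104 (-20.6 32.2 28.4) 110 (-20.2 32.0 32.1) 116 (-20.9 31.5 36.7) 122 (-21.5 31.0 41.2) 128 (-19.8 31.1 43.5) 134 (-29.6 28.5 55.6) 140 (-29.3 28.3 58.7) 146 (-29.5 28.0 62.3) 152 (-29.1 27.8 65.3) 158 (-29.8 27.4 69.0) 164 (-29.7 27.1 72.1) 170 (-29.0 27.0 74.8) 176 (-30.2 26.5 78.6) 182 (-28.3 26.6 80.4) 188 (-28.6 26.3 83.6) 194 (-29.2 26.0 86.8) 200 (-29.0 25.8 89.5) 206 (-26.9 26.0 91.1) 212 (-20.8 26.9 90.8) 218 (-15.6 27.7 91.0) 224 (-10.2 28.5 91.3) 230 (-3.3 29.5 91.2) 236 (4.2 30.7 91.0) 242 (10.8 31.7 91.4)
```

View pics/w12.png

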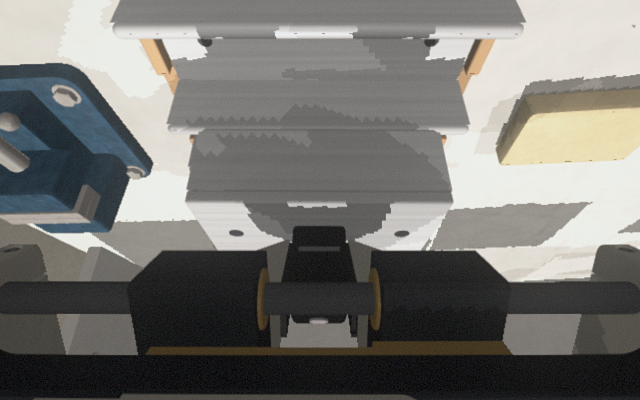

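{"fn": "move_arm", "kwargs": {
  "increments": [
    [0.0035,0,0.003,0,0,0],
    [0.0045,0,0.0042,0,0,0],
    [0.0045,0,0.0045,0,0,0],
    [0.0045,0,0.0045,0,0,0],
    [0.004,0,0.004,0,0,0],
    [0.002,0,0.002,0,0,0],
    [0,0,0,0,0,0],
    [0,0,0,0,0,0]
  ]
}}

```text
time_s: 25.25
position: [534.5, -173.2, 68.8]
orientation: [-179.9, 45.1, 169.4]
force: [0.5, 0.2, -2.4]
finger_gap: 23.9
```

```bash
python3 - <<'E'
from h import *
s=arm.get_state(); print(s['position'],s['orientation'],s['force'])
im,d,P=grab('wrist','w13')
E
python3 rel.py w13 8
```

```text
[ 534.54047322 -173.1638039    68.75164277] [-179.94347964   45.11906715  169.37005187] [ 0.51840926  0.1975658  -2.39741973]
col 260
2 (-89.1 -17.5 20.1) 10 (-85.5 -18.2 18.6) 18 (-74.4 -20.9 5.8) 26 (-75.5 -20.2 12.1) 34 (-75.2 -19.9 16.1) 42 (-75.0 -19.6 20.2) 50 (-75.5 -19.1 25.1) 58 (-75.4 -18.8 28.8) 66 (-74.7 -18.7 31.9) 74 (-75.4 -18.2 36.6) 82 (-75.2 -18.0 39.9) 90 (-75.0 -17.7 43.3) 98 (-72.9 -17.9 44.6) 106 (-35.7 -26.0 11.7) 114 (-29.6 -27.0 10.8) 122 (-23.4 -28.0 10.2) 130 (-29.5 -26.3 20.4) 138 (-30.6 -25.6 26.0) 146 (-29.4 -25.5 29.6) 154 (-29.4 -25.2 34.0) 162 (-30.4 -24.6 39.1) 170 (-30.5 -24.3 43.2) 178 (-29.7 -24.1 46.8) 186 (-29.3 -23.9 50.5) 194 (-29.7 -23.5 54.6) 202 (-29.3 -23.2 58.1) 210 (-23.5 -24.0 58.8) 218 (-16.3 -25.1 58.9) 226 (-7.9 -26.3 58.8) 234 (0.7 -27.6 59.1) 242 (10.6 -29.0 59.1) 
col 320
2 (-88.2 1.1 18.8) 10 (-87.3 1.1 21.4) 18 (-74.8 1.2 6.5) 26 (-74.9 1.2 11.3) 34 (-74.8 1.2 15.7) 42 (-74.9 1.2 20.1) 50 (-75.0 1.2 24.4) 58 (-75.4 1.1 28.9) 66 (-74.8 1.1 32.1) 74 (-75.3 1.1 36.5) 82 (-75.2 1.1 40.0) 90 (-75.3 1.1 43.6) 98 (-73.7 1.1 45.5) 106 (
[... 344 characters left out ...]
2 63.9) 242 (-10.4 1.2 67.8) 
col 380
2 (-88.7 19.9 19.6) 10 (-85.8 20.4 19.1) 18 (-75.1 23.0 7.0) 26 (-75.2 22.6 11.8) 34 (-75.8 22.1 17.0) 42 (-75.1 21.9 20.4) 50 (-75.3 21.5 24.9) 58 (-75.7 21.0 29.3) 66 (-75.3 20.8 32.8) 74 (-75.2 20.5 36.4) 82 (-74.8 20.3 39.6) 90 (-73.9 20.2 42.2) 98 (-72.6 20.2 44.4) 106 (-34.3 28.9 10.4) 114 (-30.6 29.3 11.9) 122 (-24.8 30.2 11.6) 130 (-29.2 28.8 20.3) 138 (-28.5 28.6 24.4) 146 (-29.7 27.9 29.9) 154 (-30.3 27.4 34.7) 162 (-29.7 27.2 38.6) 170 (-30.4 26.7 43.3) 178 (-28.9 26.6 46.3) 186 (-29.6 26.2 50.7) 194 (-30.7 25.6 55.2) 202 (-29.6 25.5 58.3) 210 (-23.7 26.4 58.9) 218 (-17.4 27.3 59.5) 226 (-8.3 28.7 59.1) 234 (-0.1 29.9 59.4) 242 (9.8 31.4 59.4)
```

View pics/w13.png

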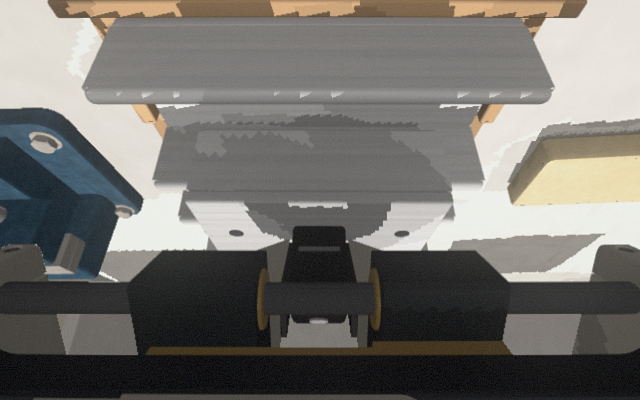

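{"fn": "move_arm", "kwargs": {
  "increments": [
    [0.002,0,0.002,0,0,0],
    [0.0015,0,0.0015,0,0,0],
    [0.001,0,0.001,0,0,0],
    [0,0,0,0,0,0],
    [0,0,0,0,0,0]
  ]
}}

```text
time_s: 25.92
position: [534.4, -173.2, 62.2]
orientation: [-180.0, 45.1, 169.4]
force: [0.0, 0.3, -1.9]
finger_gap: 23.7
```

{"fn": "move_arm", "kwargs": {
  "increments": [
    [0.0006,0,0.0006,0,0,0],
    [0,0,0,0,0,0],
    [0,0,0,0,0,0]
  ]
}}

```text
time_s: 26.3
position: [534.4, -173.2, 61.4]
orientation: [-179.9, 45.1, 169.4]
force: [0.3, 0.9, -3.4]
finger_gap: 23.7
```

{"fn": "move_arm", "kwargs": {
  "increments": [
    [0.0005,0,0.0005,0,0,0],
    [0,0,0,0,0,0],
    [0,0,0,0,0,0]
  ]
}}

```text
time_s: 26.68
position: [534.7, -173.2, 61.0]
orientation: [-179.9, 45.2, 169.4]
force: [-1.9, 1.1, 3.4]
finger_gap: 23.5
```

{"fn": "move_arm", "kwargs": {
  "increments": [
    [0.0004,0,0.0004,0,0,0],
    [0,0,0,0,0,0],
    [0,0,0,0,0,0]
  ]
}}

```text
time_s: 27.05
position: [534.8, -173.2, 61.0]
orientation: [-179.9, 45.2, 169.4]
force: [-4.8, 1.9, 9.3]
finger_gap: 23.9
```

```bash
python3 - <<'E'
from h import *
im,d,P=grab('wrist','w14')
E
python3 rel.py w14 12
```

```text
col 260
2 (-89.3 -17.4 13.2) 14 (-89.4 -16.9 19.3) 26 (-86.4 -17.2 20.7) 38 (-75.4 -19.6 11.2) 50 (-75.1 -19.1 17.1) 62 (-75.4 -18.6 23.4) 74 (-74.8 -18.2 28.4) 86 (-74.8 -17.8 33.8) 98 (-75.4 -17.2 39.6) 110 (-73.7 -17.2 42.9) 122 (-32.3 -25.9 10.7) 134 (-29.4 -26.0 15.2) 146 (-29.6 -25.4 22.3) 158 (-29.4 -24.9 28.6) 170 (-30.0 -24.3 35.4) 182 (-29.5 -23.9 41.0) 194 (-30.0 -23.3 47.1) 206 (-27.5 -23.3 51.3) 218 (-15.8 -25.1 51.1) 230 (-3.7 -26.9 51.3) 242 (11.5 -29.1 51.1) 
col 320
2 (-89.4 1.2 13.3) 14 (-89.4 1.1 19.4) 26 (-86.0 1.2 20.2) 38 (-74.9 1.2 10.5) 50 (-75.1 1.2 17.1) 62 (-75.0 1.2 23.0) 74 (-75.0 1.2 28.6) 86 (-75.3 1.2 34.3) 98 (-74.8 1.1 39.0) 110 (-73.9 1.1 43.1) 122 (-33.3 1.3 11.7) 134 (-29.8 1.3 15.6) 146 (-30.5 1.3 22.9) 158 (-29.4 1.3 28.6) 170 (-30.0 1.2 35.3) 182 (-30.2 1.2 41.5) 194 (-30.2 1.2 47.3) 206 (-28.2 1.2 51.7) 218 (-17.1 1.2 51.7) 230 (-10.4 1.3 54.4) 242 (-10.0 1.2 60.0) 
col 380
2 (-89.5 19.6 13.6) 14 (nan nan nan) 26 (-86.5 19.4 20.8) 38 (-75.3 21.9 11.1) 50 (-75.1 21.5 17.1) 62 (-75.2 20.9 23.2) 74 (-75.3 20.4 28.9) 86 (-75.9 19.8 35.0) 98 (-75.1 19.6 39.3) 110 (-74.3 19.3 43.5) 122 (-33.2 28.3 11.6) 134 (-29.7 28.5 15.5) 146 (-29.9 27.8 22.5) 158 (-29.1 27.5 28.5) 170 (-28.9 27.0 34.6) 182 (-29.2 26.4 40.9) 194 (-29.7 25.8 47.0) 206 (-27.4 25.8 51.3) 218 (-15.4 27.7 50.9) 230 (-2.9 29.5 51.0) 242 (11.6 31.7 51.1)
```

{"fn": "move_arm", "kwargs": {
  "increments": [
    [0,0,0,0,0,0],
    [0,0,0,0,0,0],
    [0,0,0,0,0,0],
    [0,0,0,0,0,0]
  ],
  "fingers": 0
}}

```text
time_s: 27.6
position: [534.4, -173.2, 60.0]
orientation: [-180.0, 45.1, 169.4]
force: [-0.2, -0.9, -0.7]
finger_gap: 45.8
```

{"fn": "move_arm", "kwargs": {
  "increments": [
    [0,0,-0.008,0,0,0],
    [0,0,-0.015,0,0,0],
    [0,0,-0.02,0,0,0],
    [0,0,-0.02,0,0,0],
    [0,0,-0.02,0,0,0],
    [0.0,0,-0.02,0,0,0],
    [-0.01,0,-0.01,0,0,0],
    [-0.02,0,-0.02,0,0,0],
    [-0.02,0,-0.02,0,0,0],
    [0,0,0,0,0,0],
    [0,0,0,0,0,0]
  ]
}}

```text
time_s: 28.98
position: [462.9, -158.5, 197.0]
orientation: [179.9, 45.2, 169.4]
force: [-0.6, -0.2, -0.2]
finger_gap: 45.9
```

```bash
python3 - <<'E'
from h import *
s=arm.get_state(); print(s['qpos'].round(1),s['position'],s['orientation'],s['force'],s['time_s'])
for n in('scene','top','wrist'): grab(n,n+'3')
im=load('scene3')[0]
c=im[200:360,280:480]; cv2.imwrite('pics/s3c.png',cv2.resize(c,None,fx=3.6,fy=3.6,interpolation=cv2.INTER_CUBIC)[:,:,::-1])
im=load('top3')[0]
c=im[135:285,180:500]; cv2.imwrite('pics/t3c.png',cv2.resize(c,None,fx=2.5,fy=2.5,interpolation=cv2.INTER_CUBIC)[:,:,::-1])
t=np.radians(-10.5); ex=np.array([np.cos(t),np.sin(t)]); ey=np.array([-ex[1],ex[0]]); c0=np.array([525,-171.])
for n in('wrist3','scene3','top3'):
    im,d,P=load(n); Pm=P[:245] if n[0]=='w' else P
    X=(Pm[...,:2]-c0)@ex; Y=(Pm[...,:2]-c0)@ey; Z=Pm[...,2]
    m=(abs(X)<36)&(abs(Y)<70)&(abs(Z-51)<4); 
    if m.sum()>20:
        q=np.stack([X[m],Y[m],Z[m]],1); A=np.c_[q[:,:2],np.ones(len(q))]; c=np.linalg.lstsq(A,q[:,2],rcond=None)[0]
        print(n,len(q),cv2.minAreaRect(q[:,:2].astype(np.float32)),'z',np.median(q[:,2]),'slopes deg',np.degrees(c[:2]))
    m=(abs(Y)<75)&(abs(Z-45)<3)&(abs(X)<90); h=np.histogram(X[m],bins=np.arange(-90,90,2)); print([(int(b),int(k)) for k,b in zip(*h) if k>10])
E
```

```text
[-42.6   3.3 133.1  82.2  22.4 164.7] [ 462.88097086 -158.48564893  197.01213161] [179.8542309   45.15471624 169.35222473] [-0.57676723 -0.18092626 -0.18096633] 28.975
wrist3 6062 ((-0.3693866729736328, 0.7579193115234375), (62.421844482421875, 110.29560089111328), 0.2958976924419403) z 51.266412597290426 slopes deg [0.86305815 0.04470942]
[(-78, 12), (-76, 811), (-74, 729), (-72, 379), (-70, 48), (-32, 235), (-30, 535), (-22, 130), (-20, 108), (-18, 55), (14, 113), (16, 76), (18, 32), (68, 286), (70, 197), (72, 70)]
scene3 866 ((-1.5020427703857422, -4.913612365722656), (103.07860565185547, 60.88588333129883), 88.74745178222656) z 51.205241245535085 slopes deg [0.4119574  0.46504123]
[(-78, 39), (-76, 94), (-74, 51), (-72, 18), (-32, 51), (-24, 14), (-22, 11), (12, 15), (66, 52), (68, 56), (70, 41)]
top3 694 ((1.1465110778808594, -0.027435302734375), (61.15699768066406, 139.51242065429688), 0.031137345358729362) z 51.933056949484595 slopes deg [-0.02782618 -0.17075544]
[(-30, 12), (70, 35), (72, 21), (74, 23)]
```

View pics/s3c.png

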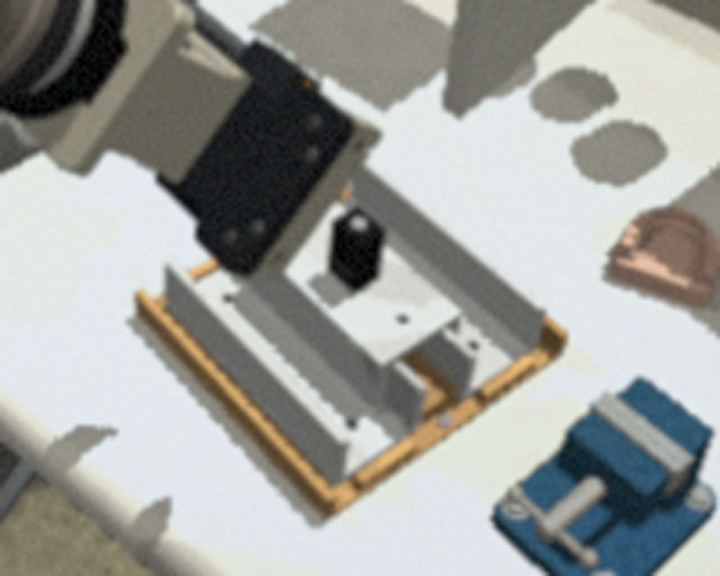

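View pics/wrist3.png

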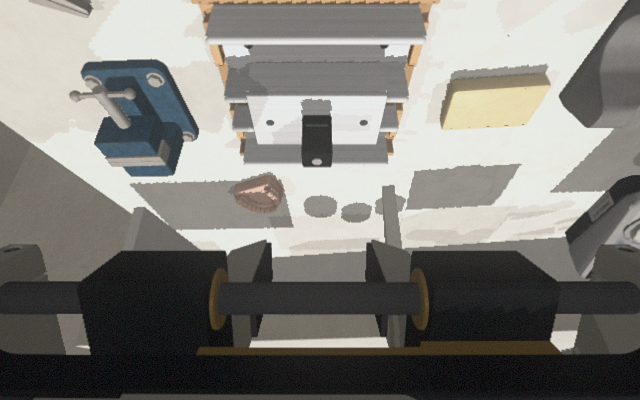

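View pics/t3c.png

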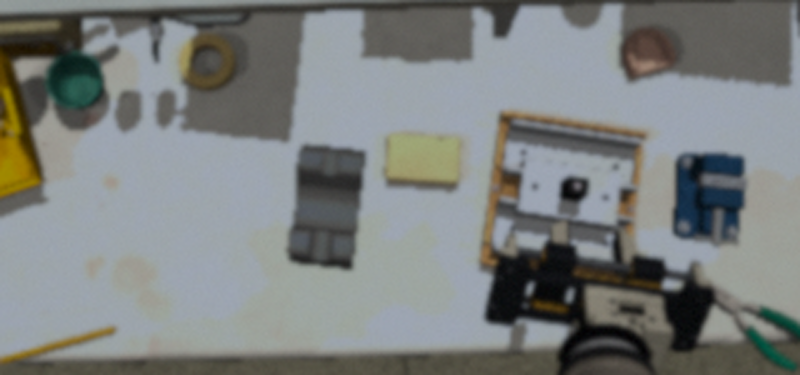

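```bash
python3 -c "
from bench import arm
print(arm.hand_in())"
```

```text
the job is handed in; nothing more can be done
None
```

The job is done and handed in, with about 29 s on the clock and the gripper clear of everything.

1. **Wax block:** it lies flat on open bench between the cradle and the tool rest, at about x 575, y -11 mm. I measured its top at 18.5 mm. I chose this spot over the one behind the rest because the shelf edge is close there.
2. **Lower channels:** I eased the two neighbouring flanges in with the jaws to a measured opening of about 41 to 42 mm. Both channels are against the spacer and flat.
3. **Top channel:** I gripped it by the block with the tool tilted 45°, spun it half a turn about the tool axis to face it open side down, and lowered it in small steps. Contact force was about 9 N.

**Last checks:**
- **Height:** the web's top face is at 51.2 mm in the wrist and scene cameras and 51.9 mm in the top camera. Fully down would be 51 mm.
- **Position:** the channel is within about 1 mm of the pair's middle, both across and along, and its yaw is within 0.3° of the cradle.
- **Level:** the fitted tilt is 0.9° or less. The cameras disagree on it (0 to 0.9°), and the depth readings at the edges are noisy enough to explain the spread. The web read level at every sampled column before release.
- **Bystanders:** the tape, the dental model and the bowl look unmoved in the pictures, though I did not measure them.

The scene and top cameras gave unreliable outlines of the channel (103 mm and 140 mm long instead of 110 mm), because the gripper hid part of it in the scene view and nearby points got mixed in from the top. I relied on the wrist camera for position.

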